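Centre a valve lever in its free play and shut the guard

TASK

The hand lever of the small valve inside the open guard has free play on its shaft. Wiggle it gently by its upright knob, first to the robot's left and then to the right, each time until you feel the stiff shaft resist and without turning the shaft disc under it, then leave the lever in the middle of that free play and let go. Then push the guard's door shut, without slamming it, until it is fully home on its catch, and leave the things lying around alone.

Things in the scene. Friction and masses are not known exactly. Their poses are not given: they have to be found in the camera images.
- guard: Fixed aluminium and white guard, open at top and back, 190 deep (x), 308 wide (y), 272 high. Origin on the bench under the centre of its front opening; +x points inward (away from the robot), +y left. Side panels' inner faces at y = +-139, from x = 20 to 190, up to z = 223; front posts 20 x 12 at y = +-142
- rail (a point): Middle of the underside of the header rail across the front opening: guard x = 10, 242 above the bench. The rail is 20 deep (guard x = 0 to 20) and 30 high. It stands over the knob, so an upright gripper does not fit: lean the tool 30 to 45 degrees, fingers pointing inward (guard +x) and down, coming in below the rail
- shaft_axis (a point): On the vertical shaft, about which shaft disc and lever both turn: guard x = 107, y = 0, 85 above the bench
- shaft_mark (a point): Rim of the steel shaft disc (radius 40, top 48 above the bench) at its small dark pointer block, which faces out of the guard within 0.1 rad. The disc stays where it is and resists turning with 0.5 N m, about 6 N at the knob. Moving this mark over 6 mm from its start (0.15 rad) counts as turning the shaft
- knob (a point): Axis of the upright black knob on the lever's end, 85 above the bench. Knob 16 in diameter, from 58 to 108 above the bench, 85 from the shaft axis, about 22 behind the front opening. Lever bar under it 14 wide, top 60 above the bench. The lever turns almost freely (under 0.5 N at the knob) within its play, then takes the shaft along
- lever (a joint): Angle (rad) of the lever relative to the shaft disc, growing as the knob swings left (guard +y). Its zero is arbitrary, not the middle of the play. The play, some tenths of a radian, ends where this value stops changing though the knob is pushed with a few newtons; both ends must be found. Stays where it is left
- door (a joint): Door opening angle (rad): 0 shut, starts open at 1.65 to 1.95, limit 2.0. Turns on a vertical hinge with 0.03 N m friction and stays where it is left. From 0.06 rad on a spring ball in the right post resists with about 4 N at the free edge, and below about 0.025 rad it snaps the door home to 0, against a firm stop
- door_hinge (a point): On the door's vertical hinge axis, at the left (+y) front post, 172 above the bench; guard x = -9, y = 125
- door_edge (a point): On the outer face of the door near its free edge, 235 from the hinge axis, 172 above the bench. Door 250 wide, 12 thick, from 12 to 237 above the bench: aluminium frame 15 to 20 wide around a clear pane; +x here is the inward normal. Shut, the outer face (guard x = -15) looks at the robot; open, the door reaches from the hinge towards the robot and that face looks left
- timer: Bystander: loose white bench timer, 50 x 85 x 80 high, origin under its foot
- jar: Bystander: loose small clear jar, 60 diameter, 85 high, origin at the centre of its underside
- gauge: Bystander: loose round steel dial gauge lying on its back, 60 diameter, 22 high, brass stub on its -x side, origin at the centre of its underside

How it is judged (in metres and radians):
On the way, in this order (a step that is already met when the one before it is completed fails the run):
1. the lever has been brought to the left end of its free play (value of joint lever above 0.295 rad), for 0.05 s.
2. then to the right end of its free play (value of joint lever below -0.135 rad), for 0.05 s.
3. then the lever stands, released, in the middle of its free play while the door is still open (value of joint lever between 0.01 and 0.15 rad and contact force between the fingers and lever below 0.1 N and value of joint door above 0.3 rad), for 0.3 s.
4. then the door is shut on its catch (value of joint door below 0.02 rad), for 0.2 s.
At the end, for the whole second after the job is handed in: The lever stands within 0.07 rad (6 mm at the knob) of the middle of its free play, the shaft disc's rim is within 6 mm of where it started, and the door is shut on its catch (under 0.02 rad) (value of joint lever between 0.01 and 0.15 rad and distance of shaft_mark from where it was at the start of the episode below 0.006 m and value of joint door below 0.02 rad); the robot touches nothing.
It fails at once if the shaft is turned: the mark on its disc moves more than 6 mm (distance of shaft_mark from where it was at the start of the episode above 0.006 m).
It fails at once if the door is slammed (closes faster than 3 rad/s) (velocity of joint door below -3 rad/s).
It fails at once if a bystander is moved more than 30 mm (distance of any of timer, jar, gauge from where it was at the start of the episode above 0.03 m).
It also fails if it takes over 67 s, if anything falls off the work surface, if the arm or the gripper's body presses on something with over 40 N, if the wrist force passes 120 N, or if a joint passes its speed limit or range.

ROBOT

A 7-joint arm with a two-finger parallel gripper is mounted at the origin on the work surface. World frame = base frame: x ahead of the robot, y to its left, z up, the work surface at z = 0. Lengths are in mm, angles in rad, forces in N, time in s.
With the tool pointing down it reaches from about 400 to 925 mm from the base axis. Payload 4.1 kg.
Tool frame: the origin (TCP) lies on the centre line of the jaws, within the pads' length; the fingertips stand 14 mm ahead of it and the grasp point (between the pads) lies 5 mm behind it; z points along the fingers, y is the direction in which the jaws open and shut (so a half turn about z gives the same grasp; the last joint's range is limited). The gripper opens to 85 mm and grips with 20 to 120 N. Pads are 22 mm wide; open, the fingers measure 114 mm over their backs; the gripper's body (76 mm by 85 mm) begins 54 mm behind the grasp point. The pads swing forward as they close: fully open they stand 13 mm farther back than shut.
Start: joints at [-1.402, 0.398, 0.045, 1.537, -0.019, 1.207, -0.051], TCP at [171.974, 626.873, 224.547] pointing down, gripper open.
Joint ranges: [-2.82, 2.82], [-0.49, 2.23], [-1.37, 1.46], [0, 2.46], [-1.36, 4.5], [0.23, 2], [-2.94, 2.94]. Speed limits (rad/s): [2.57, 2.57, 3.14, 3.14, 3.14, 3.14, 3.14].

INTERFACE

Orientations are given as a 3x3 rotation matrix whose columns are the frame's x, y, z axes.
In Python, from workcell import get_state, get_image, job_done gives the robot as it stands.
- The arm moves only by the tool jog_arm, never from a script. Its argument "moves" is one flat list of numbers, 5 for each row, row after row: the finger opening in mm, from 0 to 85.4, then the shift along the tool's x, y, z scaled (see below), then the turn about the tool's z scaled (see below). In form: [claw, tx, ty, tz, turn, claw, tx, ty, tz, turn, ...]. A call has 1 to 8 rows; each row shifts and turns the commanded pose from where the row before left it, along the tool's axes as they then stand; what a row does not reach is not made up. The controller multiplies each number of a shift by 300 mm and each number of a turn by 0.1 rad. A row lasts 1/10 s, in which the tool goes at most 50 mm and 8.59 degrees, less where a joint would pass 70% of its speed; a pose out of reach is approached as far as the arm can. A call with a number of a shift or a turn outside -1 to 1 is refused whole. A call with a gripper value outside its range is refused whole. The fingers move at their own pace and stop on an object; "force" is the grip in N (left out, the last holds). Time passes only in rows, so rows that do not move let the fingers close. It gives the time, the measured TCP pose, the force and the opening at its end, in the units of the state.
- get_state(): the state, without advancing time (a new reading comes with each control period).
- get_image(name): name is "scene" or "top"; returns a dict with "image" (400x640x3 uint8, red, green, blue), "z_map" (400x640 float32, mm along the optical axis (not along the pixel's ray), 0 where there is no reading), "K" (3x3 intrinsics, pixels), "world_from_camera" (4x4, takes a point from camera to world coordinates). Camera axes: x right, y down, z forward; pixel columns grow to the right and rows downward; lengths in mm; the calibration is good to about 2 mm. A picture is of the moment at which its call begins.
- job_done(): hands the job in, once; it reports no verdict.
The state is a dict: "time": time; "joints": joint angles; "dq": joint speeds; "joint_efforts": joint torques, N m; "ee_pos": TCP position; "orientation": TCP orientation; "wrist_force": force on the tool from outside, world axes, zero at the start; "torque": the same for the moment, N m; "gripper_width": finger opening in mm.
Only numpy, scipy, OpenCV 4.12 (cv2) and the standard library are available. Lean on these libraries where they do the work, as an engineer would, in place of code of your own. Each camera call takes 0.05 s, during which the arm holds its last target.

## Working session

There is one attempt and no reset: what is moved stays moved. The work goes in short steps, Python scripts to look and compute and a tool call to move; the robot and the scene stay as the last step left them, time stands still between calls to the robot, and variables do not carry over. Pictures are saved under pics/ and viewed, and the job is handed in when it is done.

Besides the shell and the picture viewer there is one more tool, called after "Request:" as name(argument=value, ...), one argument or row to a line, values as JSON. jog_arm: Moves the arm, as the interface text tells. Shifts and turns lie within -1 to 1; 1 stands for 300 mm of shift or 0.1 rad of turn. Its arguments: {"type":"object","properties":{"moves":{"type":"array","items":{"type":"number"}},"force":{"type":"number"}},"required":["moves"]}

```bash
ls; mkdir -p pics; python3 - <<'E'
from workcell import *
import cv2,numpy as np
s=get_state()
for k,v in s.items(): print(k,np.round(v,3).tolist())
for n in("scene","top"):
    d=get_image(n); cv2.imwrite(f"pics/{n}0.png",d["image"][:,:,::-1]); np.savez(f"{n}0.npz",**d); print(n,d["K"].round(1).tolist(),d["world_from_camera"].round(3).tolist())
E
```

```text
pics
time 0.0
joints [-1.402, 0.399, 0.045, 1.538, -0.019, 1.207, -0.051]
dq [-0.001, -0.0, -0.0, -0.002, 0.001, 0.001, 0.003]
joint_efforts [0.0, -47.513, 1.365, -25.423, 0.012, 0.01, 0.0]
ee_pos [171.796, 626.198, 223.438]
orientation [[-0.964, 0.265, -0.0], [0.265, 0.964, -0.002], [-0.0, -0.002, -1.0]]
wrist_force [-0.195, -0.152, 0.128]
torque [-0.019, 0.023, -0.009]
gripper_width 85.224
scene [[491.9, 0.0, 312.4], [0.0, 491.9, 195.1], [0.0, 0.0, 1.0]] [[0.821, 0.286, -0.494, 1377.095], [0.571, -0.426, 0.702, -1071.953], [-0.01, -0.858, -0.513, 963.62], [0.0, 0.0, 0.0, 1.0]]
top [[520.0, 0.0, 327.3], [0.0, 520.0, 197.9], [0.0, 0.0, 1.0]] [[0.031, -0.998, 0.057, 543.725], [-0.999, -0.032, -0.025, 37.522], [0.026, -0.056, -0.998, 1475.18], [0.0, 0.0, 0.0, 1.0]]
```

View pics/scene0.png

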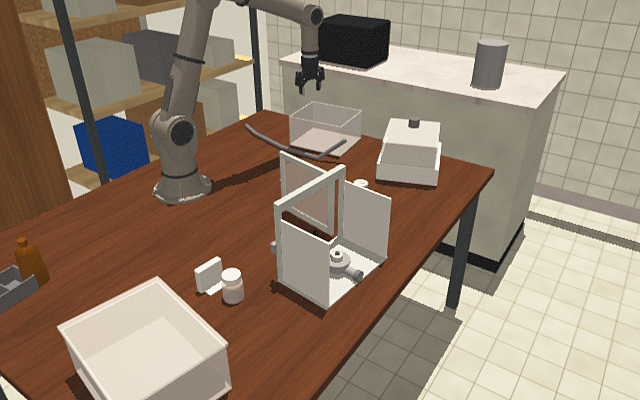

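View pics/top0.png

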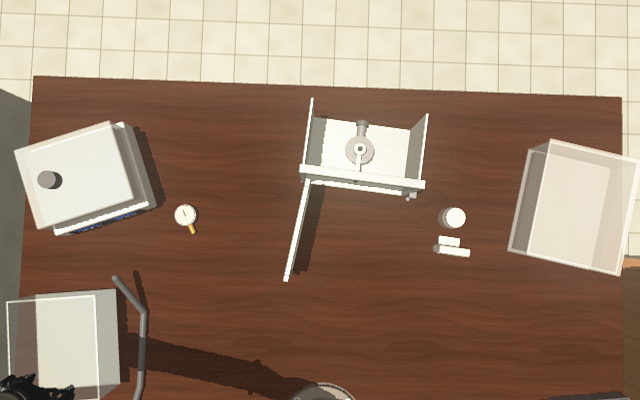

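The top view shows the guard at about (362,165), with the rail from (300,170) to (425,185). The open door runs from (308,180) to (286,280). The jar is at (454,217), the timer at (452,246) and the gauge at (186,215).

```bash
cat > h.py <<'E'
import numpy as np,cv2
def load(n): return dict(np.load(n))
def cloud(d):
    v,u=np.mgrid[0:400,0:640]; z=d["z_map"].astype(float); K=d["K"]
    P=np.stack([(u-K[0,2])/K[0,0]*z,(v-K[1,2])/K[1,1]*z,z],-1)
    T=d["world_from_camera"]; P=P@T[:3,:3].T+T[:3,3]; P[z==0]=np.nan; return P
def ray(d,u,v,h):
    K=d["K"];T=d["world_from_camera"]; r=T[:3,:3]@np.array([(u-K[0,2])/K[0,0],(v-K[1,2])/K[1,1],1]); o=T[:3,3]
    return o+r*(h-o[2])/r[2]
E
python3 - <<'E'
from h import *
d=load("top0.npz");P=cloud(d);x,y,z=P[...,0],P[...,1],P[...,2]
def rect(m,n):
    pts=P[m][:,:2].astype(np.float32); r=cv2.minAreaRect(pts); print(n,len(pts),np.round(r[0],1),np.round(r[1],1),round(r[2],2),"z",P[m][:,2].mean().round(1)); return r
V,U=np.mgrid[0:400,0:640]
box=lambda a,b,c,e:(U>=a)&(U<b)&(V>=c)&(V<e)
print("bench z",np.nanmedian(z[300:330,200:260]))
rail=box(285,440,150,200)&(z>258)&(z<285); r=rect(rail,"rail"); print(cv2.boxPoints(r).round(1).tolist())
door=box(270,320,182,290)&(z>220)&(z<255); r=rect(door,"door"); print(cv2.boxPoints(r).round(1).tolist())
rect(box(170,200,200,240)&(z>12),"gauge"); rect(box(435,470,200,232)&(z>40),"jar"); rect(box(430,475,233,262)&(z>10),"timer")
im=d["image"][90:300,270:480,::-1]; cv2.imwrite("pics/z1.png",cv2.resize(im,None,fx=2.8,fy=2.8,interpolation=cv2.INTER_CUBIC))
d=load("scene0.npz"); im=d["image"][140:320,180:400,::-1]; cv2.imwrite("pics/z2.png",cv2.resize(im,None,fx=3.2,fy=3.2,interpolation=cv2.INTER_CUBIC))
E
```

```text
bench z 0.5648123152218432
rail 1150 [667.7 -72.1] [295.9  20.7] 84.13 z 271.5
[[642.2000122070312, -218.1999969482422], [662.7999877929688, -220.39999389648438], [693.0999755859375, 74.0], [672.5, 76.0999984741211]]
door 525 [534.1  78.3] [ 12.1 240.2] 79.34 z 236.8
[[415.0, 94.5999984741211], [651.0, 50.20000076293945], [653.2000122070312, 62.099998474121094], [417.20001220703125, 106.5]]
gauge 417 [562.6 385.7] [77.9 58.5] 52.88 z 22.1
jar 418 [ 583.8 -341.1] [55.4 56.1] 0.08 z 77.9
timer 332 [ 499.8 -357. ] [ 66.5 113.6] 4.56 z 69.7
```

View pics/z1.png

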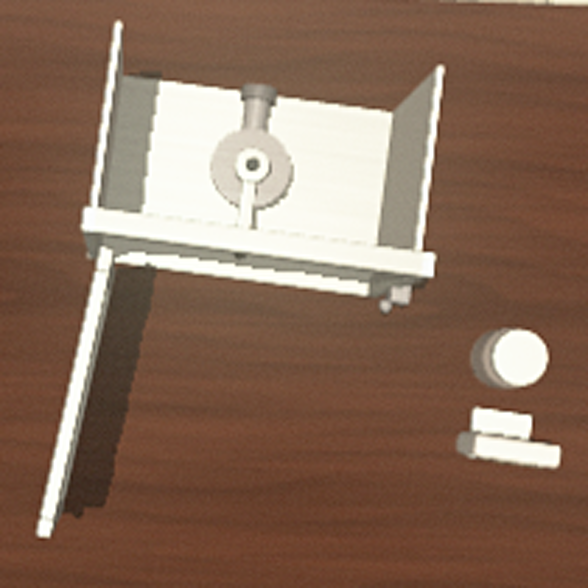

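View pics/z2.png

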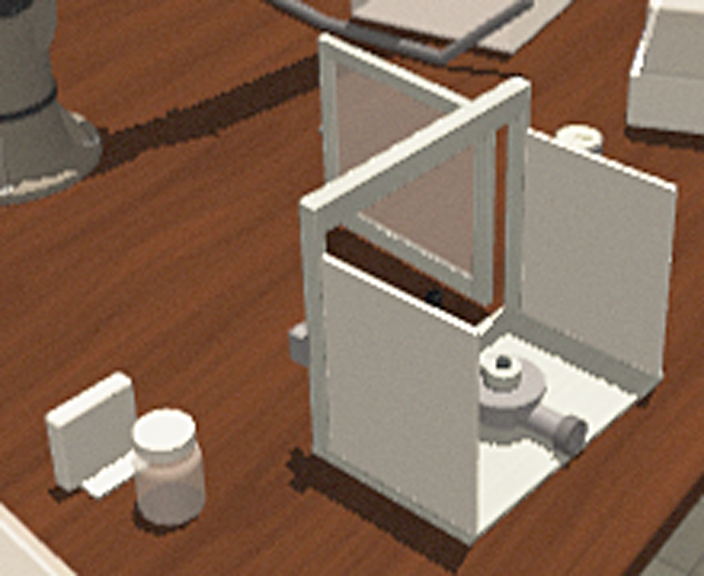

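```bash
python3 - <<'E'
from h import *
d=load("top0.npz");P=cloud(d);s=load("scene0.npz");Q=cloud(s)
gx=np.array([.9947,-.1024]);gy=np.array([.1024,.9947]);o=np.array([657.35,-71.05])
G=lambda p:np.round([(p[:2]-o)@gx,(p[:2]-o)@gy,p[2]],1)
for (u,v,h) in [(360,148.6,85),(360,148.6,70)]: print("hub ray",G(ray(d,u,v,h)))
for (u,v) in [(360,149),(357,149),(363,149),(360,145),(360,153),(359,158),(359,163),(358,166),(350,149),(370,150)]: print(u,v,G(P[v,u]),d["image"][v,u])
print("knob scene top",G(ray(s,315.3,232.8,108)),G(ray(s,315.3,232.8,100)))
for du in range(-2,3): print([G(Q[233+dv,315+du]).tolist() for dv in(-1,0,1)], s["image"][233,315+du])
# arm cloud in scene: cells above z 200 near start
m=(Q[...,2]>180)&(abs(Q[...,0]-172)<150)&(abs(Q[...,1]-627)<200)
R=Q[m]
rad=np.array([.265,.964]);tan=np.array([-.964,.265]);c=np.array([172,626])
for z0 in range(180,620,20):
    k=R[(R[:,2]>=z0)&(R[:,2]<z0+20)]
    if len(k): a=(k[:,:2]-c)@rad;b=(k[:,:2]-c)@tan; print(z0,len(k),"rad",a.min().round(),a.max().round(),"tan",b.min().round(),b.max().round())
E
```

```text
hub ray [102.6   0.8  85. ]
hub ray [105.1  -0.2  70. ]
360 149 [103.9  -0.4  70.2] [122 121 107]
357 149 [103.8   7.4  64.2] [246 245 229]
363 149 [106.1  -9.   63.6] [255 255 249]
360 145 [115.5   0.8  66.3] [249 246 233]
360 153 [93.7 -2.1 66.1] [254 255 250]
359 158 [80.3 -1.5 61.8] [252 251 242]
359 163 [66.4 -3.1 63.9] [250 248 235]
358 166 [58.3 -1.7 60.4] [253 252 242]
350 149 [104.5  25.3  43.3] [221 216 199]
370 150 [108.6 -29.8  48.1] [219 211 195]
knob scene top [ 29.5  -4.3 108. ] [ 22.2   4.3 100. ]
[[20.6, -4.5, 107.0], [22.3, -6.5, 105.1], [23.0, -7.4, 102.3]] [10  7 11]
[[23.7, -3.5, 107.9], [26.6, -6.8, 107.3], [25.7, -5.9, 102.7]] [22 21 25]
[[23.5, 1.4, 105.2], [28.4, -4.3, 106.8], [33.1, -9.8, 108.2]] [27 33 36]
[[25.4, 3.9, 104.6], [30.9, -2.7, 107.0], [32.3, -4.3, 104.8]] [47 47 43]
[[32.9, -0.3, 110.3], [31.2, 1.6, 104.8], [34.9, -2.8, 105.2]] [25 20 34]
240 32 rad -60.0 52.0 tan -16.0 12.0
260 44 rad -61.0 54.0 tan -22.0 7.0
280 75 rad -75.0 76.0 tan -22.0 16.0
300 122 rad -78.0 73.0 tan -27.0 17.0
320 124 rad -78.0 70.0 tan -28.0 9.0
340 87 rad -76.0 70.0 tan -38.0 11.0
360 89 rad -42.0 28.0 tan -50.0 17.0
380 87 rad -45.0 19.0 tan -45.0 21.0
400 78 rad -37.0 39.0 tan -40.0 24.0
420 85 rad -42.0 28.0 tan -47.0 17.0
440 84 rad -40.0 21.0 tan -48.0 26.0
460 92 rad -41.0 24.0 tan -46.0 16.0
480 81 rad -39.0 21.0 tan -41.0 21.0
500 84 rad -46.0 20.0 tan -44.0 13.0
520 91 rad -38.0 30.0 tan -50.0 39.0
540 121 rad -84.0 46.0 tan -55.0 35.0
560 168 rad -131.0 46.0 tan -56.0 -8.0
580 233 rad -189.0 36.0 tan -54.0 -9.0
600 224 rad -199.0 24.0 tan -56.0 -19.0
```

```bash
python3 - <<'E'
from h import *
s=load("scene0.npz"); im=s["image"][0:110,230:400,::-1]; cv2.imwrite("pics/z3.png",cv2.resize(im,None,fx=4.5,fy=4.5,interpolation=cv2.INTER_CUBIC))
E
```

```text
(no output)
```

View pics/z3.png

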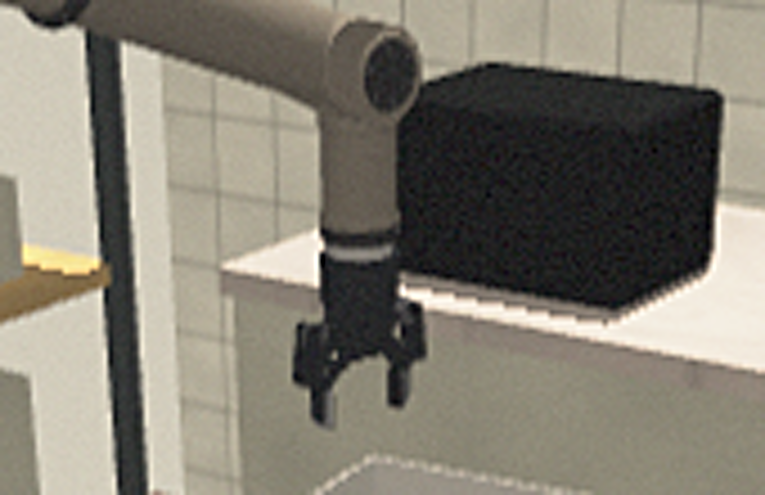

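The lever hub measures guard (105, 0), close to the stated 107. The moves can't tilt the tool, so leaning it isn't possible. Instead I'll lower the upright gripper inside the guard behind the rail, with the jaws opening along guard x. The front finger then reaches back under the rail beside the knob.

First I rise and turn.

Request:
jog_arm(
  moves=[85, 0, 0, -0.05, 1, 85, 0, 0, -0.05, 1, 85, 0, 0, -0.05, 1, 85, 0, 0, -0.05, 1, 85, 0, 0, -0.05, 1, 85, 0, 0, -0.05, 1, 85, 0, 0, -0.05, 1, 85, 0, 0, -0.05, 1],
)

```text
time: 0.9
ee_pos: [171.9, 626.5, 344.5]
orientation: [[-0.479, 0.878, -0.0], [0.878, 0.479, -0.001], [-0.001, -0.001, -1.0]]
wrist_force: [0.8, 0.1, 0.4]
gripper_width: 84.7
```

Request:
jog_arm(
  moves=[85, 0, 0, -0.05, 1, 85, 0, 0, -0.05, 1, 85, 0, 0, -0.05, 1, 85, 0, 0, -0.05, 1, 85, 0, 0, 0, 1, 85, 0, 0, 0, 1, 85, 0, 0, 0, 0.06, 85, 0, 0, 0, 0],
)

```text
time: 1.7
ee_pos: [171.8, 626.7, 404.0]
orientation: [[0.101, 0.995, -0.0], [0.995, -0.101, -0.001], [-0.001, -0.0, -1.0]]
wrist_force: [-0.5, 0.1, -0.5]
gripper_width: 85.3
```

```bash
cat >> h.py <<'E'
gx=np.array([.9947,-.1024]);gy=np.array([.1024,.9947]);o=np.array([657.35,-71.05])
def G(p): p=np.asarray(p,float); return np.round([(p[:2]-o)@gx,(p[:2]-o)@gy,p[2]],1)
def st():
    from workcell import get_state
    s=get_state(); R=np.array(s["orientation"]); f=np.array(s["wrist_force"])
    print("t",round(float(s["time"]),2),"G",G(s["ee_pos"]),"yaw err",round(float(np.arctan2(R[1,1],R[0,1])+.1026),4),"zax",R[:,2].round(3),"Fg",np.round([f[:2]@gx,f[:2]@gy,f[2]],2),"w",round(float(s["gripper_width"]),1),"q",np.round(s["joints"],2)); return s
E
python3 -c "
from h import *
st()"
```

```text
t 1.7 G [-554.4  644.3  404. ] yaw err 0.0016 zax [-0.    -0.001 -1.   ] Fg [-0.49  0.03 -0.5 ] w 85.3 q [-1.57  0.34  0.29  1.25 -0.1   1.57 -1.39]
```

Request:
jog_arm(
  moves=[85, -0.096, 0.092, 0, 0, 85, -0.096, 0.092, 0, 0, 85, -0.096, 0.092, 0, 0, 85, -0.096, 0.092, 0, 0, 85, -0.096, 0.092, 0, 0, 85, -0.096, 0.092, 0, 0, 85, -0.096, 0.092, 0, 0, 85, -0.096, 0.092, 0, 0],
)

```text
time: 2.5
ee_pos: [368.6, 373.4, 404.5]
orientation: [[0.101, 0.995, -0.0], [0.995, -0.101, 0.0], [0.0, -0.0, -1.0]]
wrist_force: [0.8, -0.0, -0.7]
gripper_width: 84.8
```

```bash
python3 -c "
from h import *
st()"
```

```text
t 2.5 G [-332.7  412.5  404.5] yaw err 0.0016 zax [-0.  0. -1.] Fg [ 0.83  0.08 -0.67] w 84.8 q [-1.29  0.09  0.46  1.55 -0.04  1.51 -0.93]
```

Request:
jog_arm(
  moves=[85, -0.096, 0.092, 0, 0, 85, -0.096, 0.092, 0, 0, 85, -0.096, 0.092, 0, 0, 85, -0.096, 0.092, 0, 0, 85, -0.096, 0.092, 0, 0, 85, -0.096, 0.092, 0, 0, 85, -0.096, 0.092, 0, 0, 85, -0.096, 0.092, 0, 0],
)

```text
time: 3.3
ee_pos: [564.5, 121.9, 404.5]
orientation: [[0.1, 0.995, -0.0], [0.995, -0.1, 0.001], [0.001, -0.0, -1.0]]
wrist_force: [1.7, 0.3, 0.1]
gripper_width: 84.8
```

Request:
jog_arm(
  moves=[85, -0.096, 0.092, 0, 0, 85, -0.096, 0.092, 0, 0, 85, -0.096, 0.092, 0, 0, 85, -0.096, 0.092, 0, 0, 85, -0.096, 0.092, 0, 0, 85, -0.096, 0.092, 0, 0, 85, -0.096, 0.092, 0, 0, 85, -0.08, 0.08, 0, 0],
)

```text
time: 4.1
ee_pos: [757.5, -125.5, 403.5]
orientation: [[0.102, 0.995, -0.001], [0.995, -0.102, 0.0], [0.0, -0.001, -1.0]]
wrist_force: [1.0, 0.5, 0.9]
gripper_width: 84.9
```

```bash
python3 -c "
from h import *
st()
from workcell import *
for n in('scene','top'):
    d=get_image(n); np.savez(n+'1.npz',**d); cv2.imwrite('pics/'+n+'1.png',d['image'][:,:,::-1])
"
```

```text
t 4.1 G [105.2 -43.9 403.5] yaw err 0.0006 zax [-0.001  0.    -1.   ] Fg [0.94 0.6  0.9 ] w 84.9 q [-0.2   0.67  0.71  0.86 -0.42  1.72  0.23]
```

View pics/scene1.png

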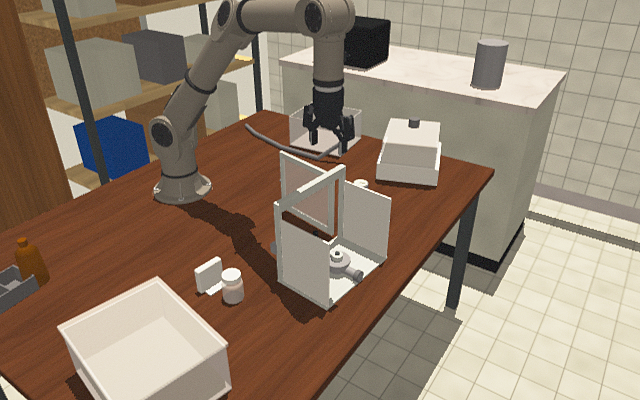

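View pics/top1.png

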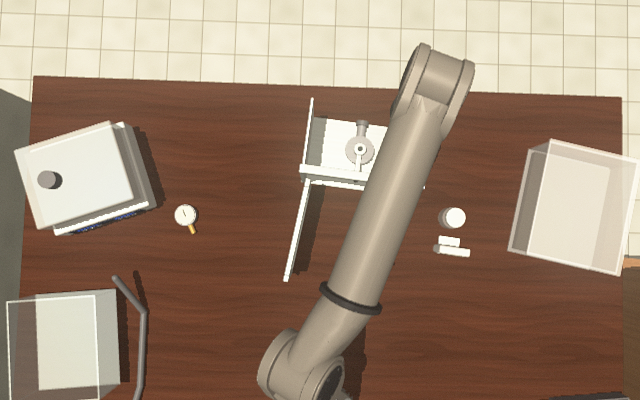

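```bash
python3 - <<'E'
from h import *
Q=cloud(load("scene1.npz")); a=(Q[...,:2]-o)@gx-105.2; b=(Q[...,:2]-o)@gy+43.9; z=Q[...,2]-403.5
for z0 in range(-20,380,20):
    m=(abs(a)<130)&(abs(b)<130)&(z>=z0)&(z<z0+20)
    if m.sum()>3: print(z0,m.sum(),"x",np.percentile(a[m],[2,98]).round(),"y",np.percentile(b[m],[2,98]).round())
E
```

```text
20 109 x [-52.  58.] y [-12.   9.]
40 122 x [-53.  58.] y [-14.  10.]
60 235 x [-68.  76.] y [-17.  10.]
80 347 x [-68.  74.] y [-19.  13.]
100 396 x [-64.  72.] y [-21.   8.]
120 207 x [-59.  69.] y [-37.  10.]
140 253 x [-17.  40.] y [-39.  14.]
160 286 x [-18.  39.] y [-40.  16.]
180 221 x [-18.  39.] y [-38.  13.]
200 278 x [-18.  39.] y [-38.  13.]
220 255 x [-15.  37.] y [-37.  17.]
240 297 x [-14.  38.] y [-37.  28.]
260 289 x [-23.  38.] y [-36.  16.]
280 311 x [-124.   38.] y [-38.  13.]
300 545 x [-125.   40.] y [-46.  24.]
320 635 x [-123.   49.] y [-50.  25.]
340 706 x [-124.   50.] y [-50.  25.]
360 602 x [-104.   45.] y [-49.  27.]
```

```bash
python3 - <<'E'
from h import *
d=load("scene1.npz");Q=cloud(d); a=(Q[...,:2]-o)@gx-105.2; b=(Q[...,:2]-o)@gy+43.9; z=Q[...,2]-403.5
m=(abs(a)<90)&(abs(b)<60)&(z>-40)&(z<60)
for lo,hi in((-90,0),(0,90)):
    k=m&(a>=lo)&(a<hi); i=np.argsort(z[k])[:8]; print(z[k][i].round(1),a[k][i].round(1),b[k][i].round(1))
vs,us=np.where(m); print(us.min(),us.max(),vs.min(),vs.max())
T=d["world_from_camera"];K=d["K"]
def pj(g,zz):
    w=np.array([*(o+g[0]*gx+g[1]*gy),zz]); c=T[:3,:3].T@(w-T[:3,3]); return (K@c/c[2])[:2].round(1)
for x in(-50,50):
  for zz in(0,20): print(x,zz,pj((105.2+x,-43.9),403.5+zz))
im=d["image"][80:170,280:390,::-1]; cv2.imwrite("pics/z4.png",cv2.resize(im,None,fx=6,fy=6,interpolation=cv2.INTER_CUBIC))
E
```

```text
[19.2 20.  20.4 20.8 21.1 21.5 21.7 22.1] [-44.  -46.8 -40.3 -43.6 -39.3 -40.6 -42.4 -41.8] [-3.5 -8.3  4.1  0.  -5.   8.5 -9.3  5.9]
[18.5 19.9 20.  20.1 20.3 22.4 23.  23.5] [47.4 50.3 44.6 49.  51.1 51.4 50.2 51.2] [ 12.8  -3.2  -8.    2.5   3.8  -8.7 -11.2  -4.5]
309 347 130 155
-50 0 [312.2 150.6]
-50 20 [312.1 143.6]
50 0 [342.5 161.7]
50 20 [342.7 154.5]
```

View pics/z4.png

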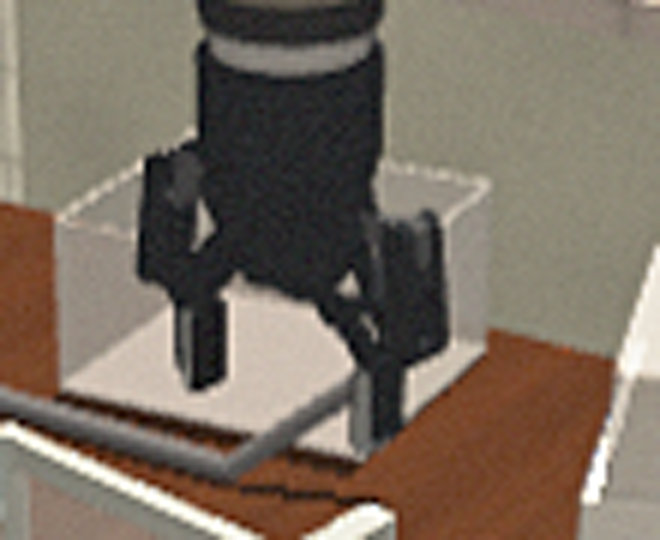

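Request:
jog_arm(
  moves=[85, 0, 0.025, 0, 0, 85, 0, 0, 0.1, 0, 85, 0, 0, 0.1, 0, 85, 0, 0, 0.1, 0, 85, 0, 0, 0.1, 0, 85, 0, 0, 0.1, 0, 85, 0, 0, 0.1, 0, 85, 0, 0, 0.1, 0],
)

```text
time: 5.0
ee_pos: [763.9, -123.0, 193.3]
orientation: [[0.1, 0.995, -0.0], [0.995, -0.1, 0.001], [0.001, -0.0, -1.0]]
wrist_force: [0.7, -0.1, -0.3]
gripper_width: 84.9
```

```bash
python3 -c "
from h import *
st()
from workcell import *
for n in('scene',):
    d=get_image(n); np.savez(n+'2.npz',**d); cv2.imwrite('pics/'+n+'2.png',d['image'][:,:,::-1])
"
```

```text
t 5.0 G [111.3 -40.8 193.3] yaw err 0.0023 zax [-0.     0.001 -1.   ] Fg [ 0.71 -0.01 -0.33] w 84.9 q [-0.26  0.74  0.67  1.23 -0.45  1.32  0.29]
```

View pics/scene2.png

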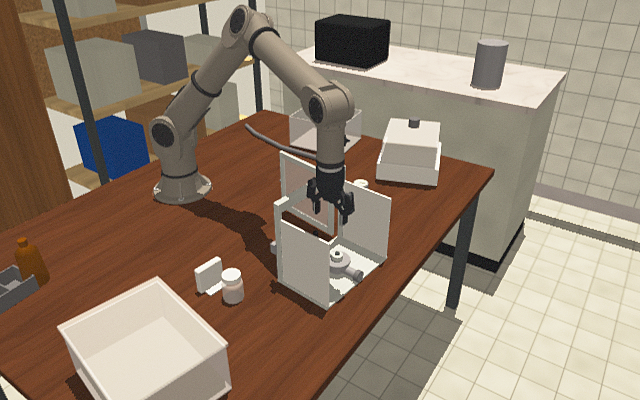

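Request:
jog_arm(
  moves=[85, -0.015, 0, 0.05, 0, 85, 0, 0, 0.06, 0, 85, 0, 0, 0.06, 0, 85, 0, 0, 0.06, 0, 85, 0, 0, 0.06, 0, 85, 0, 0, 0.05, 0, 85, 0, 0, 0, 0],
)

```text
time: 5.75
ee_pos: [762.0, -128.0, 88.9]
orientation: [[0.103, 0.995, -0.005], [0.995, -0.103, 0.001], [0.001, -0.005, -1.0]]
wrist_force: [0.2, 0.5, -1.5]
gripper_width: 85.0
```

```bash
python3 -c "
from h import *
st()
from workcell import *
for n in('scene','top'):
    d=get_image(n); np.savez(n+'3.npz',**d); 
    im=d['image'][120:320,220:420] if n=='scene' else d['image'][80:280,260:460]
    cv2.imwrite('pics/'+n+'3.png',cv2.resize(im[:,:,::-1],None,fx=3,fy=3,interpolation=2))
"
```

```text
t 5.75 G [109.9 -46.   88.9] yaw err -0.0003 zax [-0.005  0.001 -1.   ] Fg [ 0.16  0.5  -1.5 ] w 85.0 q [-0.25  0.82  0.63  1.32 -0.49  1.16  0.33]
```

View pics/scene3.png

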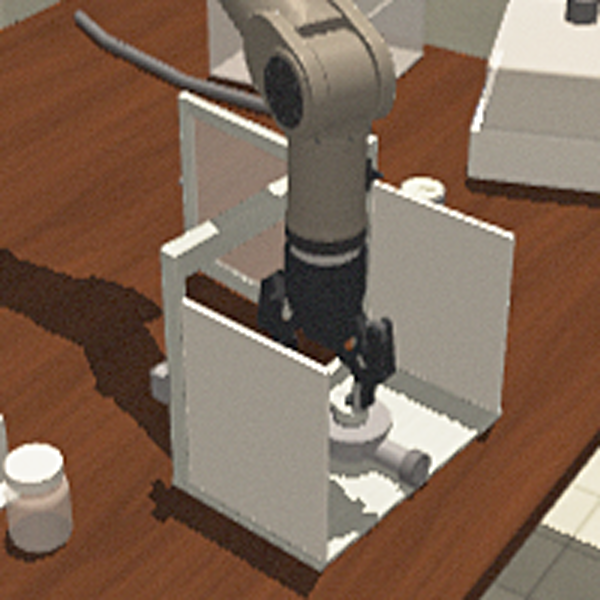

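View pics/top3.png

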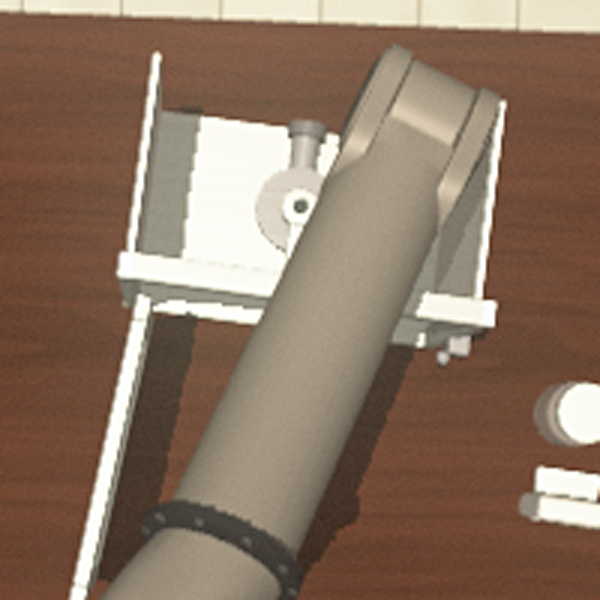

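```bash
python3 - <<'E'
from h import *
st()
d=load("scene3.npz");T=d["world_from_camera"];K=d["K"];Q=cloud(d)
def pj(g):
    w=np.array([*(o+g[0]*gx+g[1]*gy),g[2]]); c=T[:3,:3].T@(w-T[:3,3]); return (K@c/c[2])[:2].round(1)
for z in(85,95,105,115): print(z,pj((110+50,-46,z)))
g=np.stack([(Q[...,:2]-o)@gx,(Q[...,:2]-o)@gy,Q[...,2]],-1)
m=(abs(g[...,1]+46)<16)&(g[...,0]>140)&(g[...,0]<180)&(g[...,2]>72)&(g[...,2]<140)
k=g[m]; print(k[np.argsort(k[:,2])[:8]].round(1)); print("min cloud x near arm above rail height",)
a=g[...,0]-110; b=g[...,1]+46
for z0 in range(220,400,20):
    mm=(abs(a)<120)&(abs(b)<75)&(g[...,2]>=z0)&(g[...,2]<z0+20); print(z0,mm.sum(),np.percentile(g[mm][:,0],[2,50,98]).round())
E
```

```text
t 5.85 G [111.8 -46.6  92.3] yaw err -0.0003 zax [-0. -0. -1.] Fg [0.59 0.78 0.14] w 84.8 q [-0.25  0.82  0.63  1.32 -0.49  1.16  0.33]
85 [340.9 263.2]
95 [341.  260.4]
105 [341.1 257.6]
115 [341.2 254.7]
[[157.9 -52.9 110.2]
 [161.6 -57.7 111.4]
 [157.2 -56.7 112.1]
 [153.1 -56.  113.1]
 [162.5 -54.4 113.4]
 [165.3 -44.5 115.9]
 [157.4 -57.  115.9]
 [163.8 -51.7 115.9]]
min cloud x near arm above rail height
220 133 [ 94. 138. 151.]
240 327 [ 19.  99. 150.]
260 478 [  4.  23. 148.]
280 157 [ 92. 134. 150.]
300 196 [ 95. 136. 149.]
320 186 [ 96. 137. 149.]
340 201 [ 95. 138. 151.]
360 182 [ 96. 134. 148.]
380 212 [ 98. 137. 151.]
```

Request:
jog_arm(
  moves=[85, 0, 0, 0.03, 0, 85, 0, 0, 0.03, 0, 85, 0, -0.03, 0, 0, 85, 0, -0.03, 0, 0, 85, 0, -0.03, 0, 0, 85, 0, -0.03, 0, 0, 85, 0, 0, 0, 0],
)

```text
time: 6.55
ee_pos: [726.6, -125.2, 75.1]
orientation: [[0.103, 0.995, -0.0], [0.995, -0.103, 0.001], [0.0, -0.0, -1.0]]
wrist_force: [0.2, 0.1, -1.1]
gripper_width: 85.5
```

```bash
python3 -c "
from h import *
st()
from workcell import *
for n in('scene','top'):
    d=get_image(n); np.savez(n+'4.npz',**d); 
    im=d['image'][150:320,230:400] if n=='scene' else d['image'][80:280,260:460]
    cv2.imwrite('pics/'+n+'4.png',cv2.resize(im[:,:,::-1],None,fx=3.5,fy=3.5,interpolation=2)[:600])
st()
"
```

```text
t 6.55 G [ 74.5 -46.7  75.1] yaw err -0.001 zax [-0.     0.001 -1.   ] Fg [ 0.15  0.15 -1.1 ] w 85.5 q [-0.27  0.77  0.64  1.45 -0.49  1.08  0.35]
t 6.65 G [ 75.9 -46.4  75. ] yaw err -0.0003 zax [ 0.001  0.    -1.   ] Fg [ 0.16  1.77 -0.02] w 85.1 q [-0.27  0.77  0.64  1.44 -0.49  1.08  0.35]
```

View pics/scene4.png

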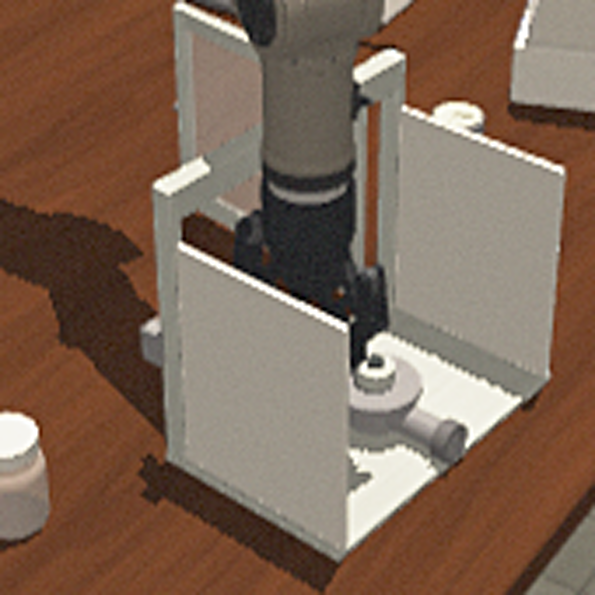

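Request:
jog_arm(
  moves=[85, 0.02, 0, 0, 0, 85, 0.02, 0, 0, 0, 85, 0.01, 0, 0, 0, 85, 0.01, 0, 0, 0, 85, 0.01, 0, 0, 0, 85, 0.01, 0, 0, 0],
)

```text
time: 7.25
ee_pos: [730.4, -101.1, 74.5]
orientation: [[0.103, 0.995, -0.0], [0.995, -0.103, -0.0], [-0.0, -0.0, -1.0]]
wrist_force: [-0.5, 0.7, -0.2]
gripper_width: 85.3
```

```bash
cat > f.py <<'E'
from h import *
from workcell import *
import sys
F=[];Y=[]
for i in range(int(sys.argv[1]) if len(sys.argv)>1 else 3):
    s=get_state(); f=np.array(s["wrist_force"]); F.append([f[:2]@gx,f[:2]@gy,f[2]]); Y.append(G(s["ee_pos"])); get_image("scene")
print("t",s["time"],"F",np.mean(F,0).round(2),"raw Fy",np.round(np.array(F)[:,1],1),"pos",np.mean(Y,0).round(1),"tau",np.round(s["torque"],2))
E
python3 f.py
```

```text
t 7.35 F [-0.23  0.24 -0.35] raw Fy [ 0.6  0.5 -0.4] pos [ 75.9 -21.9  74.4] tau [ 0.   -0.04 -0.01]
```

Request:
jog_arm(
  moves=[85, 0.01, 0, 0, 0, 85, 0.01, 0, 0, 0, 85, 0.01, 0, 0, 0],
)

```text
time: 7.7
ee_pos: [731.3, -92.3, 74.5]
orientation: [[0.103, 0.995, 0.0], [0.995, -0.103, -0.0], [-0.0, 0.0, -1.0]]
wrist_force: [-0.8, -0.8, -0.5]
gripper_width: 84.9
```

```bash
python3 f.py 4
```

```text
t 7.85 F [ 0.07  0.11 -0.36] raw Fy [-0.9  0.3  1.1 -0.1] pos [ 75.8 -13.   74.5] tau [ 0.    0.04 -0.  ]
```

Request:
jog_arm(
  moves=[85, 0.01, 0, 0, 0, 85, 0.01, 0, 0, 0],
)

```text
time: 8.1
ee_pos: [731.9, -86.6, 74.5]
orientation: [[0.103, 0.995, -0.0], [0.995, -0.103, -0.0], [-0.0, -0.0, -1.0]]
wrist_force: [-0.5, -1.4, -0.5]
gripper_width: 85.3
```

```bash
python3 f.py 4
```

```text
t 8.25 F [-0.26 -0.44 -0.  ] raw Fy [-1.5 -0.3 -0.   0. ] pos [75.8 -7.  74.4] tau [-0.02  0.06  0.  ]
```

```bash
sed -i 's/"tau",np.round(s\["torque"\],2)/"tau",np.mean(TT,0).round(3)/; s/^F=\[\]/TT=[];F=[]/; s/F.append/TT.append(s["torque"]);F.append/' f.py; python3 f.py 2; python3 -c "
from h import *
from workcell import *
for n in('scene','top'):
    d=get_image(n); 
    im=d['image'][200:280,260:380] if n=='scene' else d['image'][120:220,290:440]
    cv2.imwrite('pics/'+n+'5.png',cv2.resize(im[:,:,::-1],None,fx=5,fy=5,interpolation=2)[:600])
"
```

```text
t 8.35 F [ 0.2   0.22 -0.52] raw Fy [0.3 0.1] pos [75.8 -7.2 74.5] tau [0.005 0.019 0.03 ]
```

View pics/scene5.png

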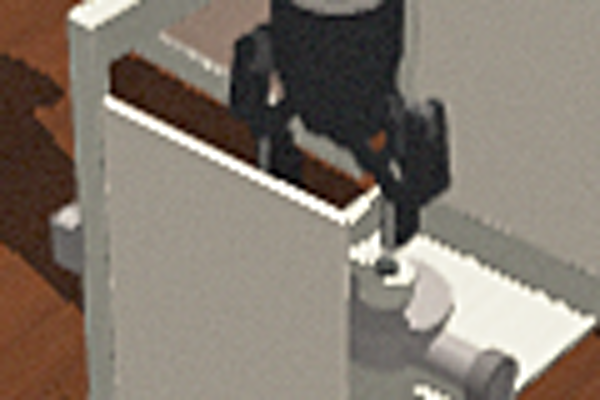

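View pics/top5.png

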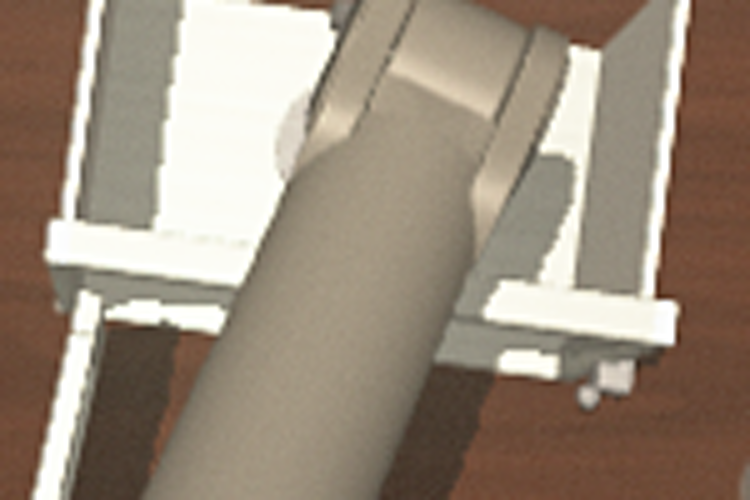

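Request:
jog_arm(
  moves=[85, 0.01, 0, 0, 0, 85, 0, 0, 0, 0],
)

```text
time: 8.7
ee_pos: [732.4, -82.8, 74.5]
orientation: [[0.102, 0.995, 0.0], [0.995, -0.102, 0.0], [0.0, 0.0, -1.0]]
wrist_force: [-0.4, 0.7, 0.4]
gripper_width: 84.9
```

```bash
python3 f.py 4
```

```text
t 8.85 F [-0.12  0.09  0.27] raw Fy [ 0.7 -0.3 -0.1 -0. ] pos [75.8 -4.2 74.5] tau [-0.004  0.006  0.015]
```

Request:
jog_arm(
  moves=[85, 0.01, 0, 0, 0, 85, 0, 0, 0, 0],
)

```text
time: 9.1
ee_pos: [732.6, -80.6, 74.5]
orientation: [[0.102, 0.995, 0.0], [0.995, -0.102, -0.001], [-0.001, 0.0, -1.0]]
wrist_force: [0.3, -1.0, -0.8]
gripper_width: 84.9
```

```bash
python3 f.py 4
```

```text
t 9.25 F [ 0.28 -1.01 -0.33] raw Fy [-1.  -0.6 -0.8 -1.7] pos [75.8 -1.8 74.5] tau [-0.219 -0.048  0.038]
```

Request:
jog_arm(
  moves=[85, 0.005, 0, 0, 0, 85, 0, 0, 0, 0],
)

```text
time: 9.5
ee_pos: [732.6, -80.4, 74.6]
orientation: [[0.103, 0.995, 0.0], [0.995, -0.103, -0.002], [-0.002, 0.0, -1.0]]
wrist_force: [0.4, -3.7, -0.0]
gripper_width: 84.9
```

```bash
python3 f.py 4
```

```text
t 9.65 F [ 0.52 -4.42 -0.27] raw Fy [-3.6 -4.6 -4.5 -5. ] pos [75.8 -1.6 74.6] tau [-0.832 -0.106  0.204]
```

Request:
jog_arm(
  moves=[85, 0.005, 0, 0, 0, 85, 0, 0, 0, 0],
)

```text
time: 9.9
ee_pos: [732.8, -79.4, 74.6]
orientation: [[0.103, 0.995, 0.0], [0.995, -0.103, -0.003], [-0.003, 0.001, -1.0]]
wrist_force: [0.0, -6.5, -1.8]
gripper_width: 85.1
```

```bash
python3 f.py 4
```

```text
t 10.05 F [ 1.09 -5.79 -1.33] raw Fy [-6.4 -5.6 -5.6 -5.5] pos [75.9 -0.6 74.6] tau [-1.237 -0.141  0.283]
```

Request:
jog_arm(
  moves=[85, -0.02, 0, 0, 0, 85, -0.02, 0, 0, 0, 85, 0, 0.06, 0, 0, 85, 0, 0.06, 0, 0, 85, 0.05, 0, 0, 0, 85, 0.05, 0, 0, 0, 85, 0.06, 0, 0, 0, 85, 0.06, 0, 0, 0],
)

```text
time: 10.9
ee_pos: [773.9, -24.2, 74.4]
orientation: [[0.101, 0.995, -0.001], [0.995, -0.101, 0.002], [0.002, -0.001, -1.0]]
wrist_force: [0.5, -0.3, 0.8]
gripper_width: 85.1
```

```bash
python3 f.py 2;python3 -c "
from h import *
from workcell import *
d=get_image('top');np.savez('top6.npz',**d)
im=d['image'][120:220,290:440]
cv2.imwrite('pics/top6.png',cv2.resize(im[:,:,::-1],None,fx=5,fy=5,interpolation=2)[:600])
"
```

```text
t 10.95 F [0.16 1.07 0.02] raw Fy [-0.3  2.4] pos [111.2  61.4  74.3] tau [ 0.158 -0.016 -0.003]
```

View pics/top6.png

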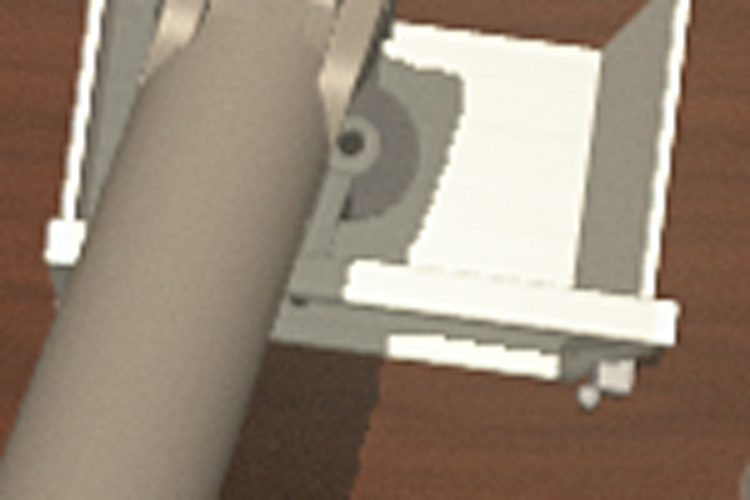

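Request:
jog_arm(
  moves=[85, 0, -0.04, 0, 0, 85, 0, -0.04, 0, 0, 85, 0, -0.04, 0, 0, 85, -0.03, 0, 0, 0, 85, -0.03, 0, 0, 0, 85, -0.02, 0, 0, 0, 85, 0, 0, 0, 0],
)

```text
time: 11.75
ee_pos: [736.1, -50.5, 74.7]
orientation: [[0.106, 0.994, 0.0], [0.994, -0.106, -0.002], [-0.002, 0.001, -1.0]]
wrist_force: [0.1, -1.3, -0.4]
gripper_width: 85.2
```

```bash
python3 f.py 2;python3 - <<'E'
from h import *
d=load("top6.npz"); print(G(ray(d,290+300/5,120+300/5,105)),"bar",G(ray(d,290+324/5,120+250/5,60)),G(ray(d,290+340/5,120+180/5,60)),"ptr",G(ray(d,290+348/5,120+213/5,48)))
E
```

```text
t 11.8 F [-0.03 -0.69 -0.17] raw Fy [-1.3 -0.1] pos [76.2 29.1 74.6] tau [0.005 0.022 0.007]
[ 12.7  17.6 105. ] bar [46.2  5.6 60. ] [85.7  1.9 60. ] ptr [69.8 -5.7 48. ]
```

Request:
jog_arm(
  moves=[85, -0.01, 0, 0, 0, 85, -0.01, 0, 0, 0, 85, -0.01, 0, 0, 0, 85, -0.01, 0, 0, 0, 85, -0.01, 0, 0, 0],
)

```text
time: 12.35
ee_pos: [734.4, -62.6, 74.5]
orientation: [[0.103, 0.995, 0.0], [0.995, -0.103, 0.0], [0.0, -0.0, -1.0]]
wrist_force: [0.1, -0.2, 0.6]
gripper_width: 85.0
```

```bash
python3 f.py 4
```

```text
t 12.5 F [ 0.17 -0.15  0.12] raw Fy [-0.1 -0.2 -0.1 -0.2] pos [75.8 15.7 74.6] tau [ 0.03  -0.03  -0.013]
```

Request:
jog_arm(
  moves=[85, -0.01, 0, 0, 0, 85, -0.01, 0, 0, 0, 85, 0, 0, 0, 0],
)

```text
time: 12.85
ee_pos: [733.8, -69.3, 74.6]
orientation: [[0.104, 0.995, 0.0], [0.995, -0.104, -0.0], [-0.0, 0.0, -1.0]]
wrist_force: [-0.7, -1.0, -0.3]
gripper_width: 84.8
```

```bash
python3 f.py 4
```

```text
t 13.0 F [ 0.03 -0.47  0.06] raw Fy [-1.1 -0.3 -0.1 -0.5] pos [75.8  9.9 74.5] tau [-0.    -0.002  0.005]
```

Request:
jog_arm(
  moves=[85, -0.01, 0, 0, 0, 85, 0, 0, 0, 0],
)

```text
time: 13.25
ee_pos: [733.5, -71.9, 74.5]
orientation: [[0.103, 0.995, 0.0], [0.995, -0.103, -0.0], [-0.0, 0.0, -1.0]]
wrist_force: [0.4, -0.3, -0.8]
gripper_width: 84.9
```

```bash
python3 f.py 3
```

```text
t 13.35 F [ 0.44 -0.43 -0.24] raw Fy [-0.3 -0.1 -0.9] pos [75.8  7.1 74.5] tau [ 0.027 -0.048  0.004]
```

Request:
jog_arm(
  moves=[85, -0.01, 0, 0, 0, 85, 0, 0, 0, 0],
)

```text
time: 13.6
ee_pos: [733.3, -74.9, 74.6]
orientation: [[0.103, 0.995, 0.0], [0.995, -0.103, -0.0], [-0.0, 0.0, -1.0]]
wrist_force: [0.5, 0.2, 0.1]
gripper_width: 85.0
```

```bash
python3 f.py 3
```

```text
t 13.7 F [-0.15  0.11  0.14] raw Fy [0.2 0.  0.1] pos [75.8  4.  74.5] tau [ 0.025 -0.059 -0.019]
```

Request:
jog_arm(
  moves=[85, -0.01, 0, 0, 0, 85, 0, 0, 0, 0],
)

```text
time: 13.95
ee_pos: [732.9, -77.9, 74.6]
orientation: [[0.103, 0.995, 0.0], [0.995, -0.103, -0.0], [-0.0, 0.0, -1.0]]
wrist_force: [0.1, -0.2, -0.4]
gripper_width: 84.9
```

```bash
python3 f.py 3
```

```text
t 14.05 F [ 0.24 -0.08 -0.22] raw Fy [-0.1 -0.1  0. ] pos [75.8  1.  74.5] tau [ 0.01  -0.058 -0.039]
```

Request:
jog_arm(
  moves=[85, -0.01, 0, 0, 0, 85, 0, 0, 0, 0],
)

```text
time: 14.3
ee_pos: [732.6, -80.9, 74.6]
orientation: [[0.103, 0.995, 0.0], [0.995, -0.103, -0.0], [-0.0, 0.0, -1.0]]
wrist_force: [0.7, -0.5, -0.4]
gripper_width: 85.1
```

```bash
python3 f.py 3
```

```text
t 14.4 F [ 0.37 -0.09 -0.14] raw Fy [-0.4  0.6 -0.4] pos [75.8 -2.  74.6] tau [-0.021 -0.006 -0.01 ]
```

Request:
jog_arm(
  moves=[85, -0.01, 0, 0, 0, 85, 0, 0, 0, 0],
)

```text
time: 14.65
ee_pos: [732.2, -83.9, 74.5]
orientation: [[0.103, 0.995, 0.0], [0.995, -0.103, -0.0], [-0.0, 0.0, -1.0]]
wrist_force: [-0.4, 0.2, -0.5]
gripper_width: 85.3
```

```bash
python3 f.py 3
```

```text
t 14.75 F [-0.48 -0.15 -0.55] raw Fy [ 0.1 -0.7  0.1] pos [75.8 -5.  74.5] tau [-0.008 -0.033  0.016]
```

Request:
jog_arm(
  moves=[85, -0.007, 0, 0, 0, 85, 0, 0, 0, 0],
)

```text
time: 15.0
ee_pos: [732.2, -84.5, 74.4]
orientation: [[0.103, 0.995, 0.0], [0.995, -0.103, 0.002], [0.002, -0.0, -1.0]]
wrist_force: [1.5, 2.0, -1.0]
gripper_width: 85.0
```

```bash
python3 f.py 3; python3 -c "
from h import *
from workcell import *
for n in('scene','top'):
    d=get_image(n); 
    im=d['image'][200:280,260:380] if n=='scene' else d['image'][120:220,290:440]
    cv2.imwrite('pics/'+n+'7.png',cv2.resize(im[:,:,::-1],None,fx=5,fy=5,interpolation=2)[:600])
"
```

```text
t 15.1 F [ 0.76  2.34 -0.28] raw Fy [2.1 2.4 2.4] pos [75.8 -5.7 74.4] tau [ 0.4   -0.067 -0.092]
```

View pics/top7.png

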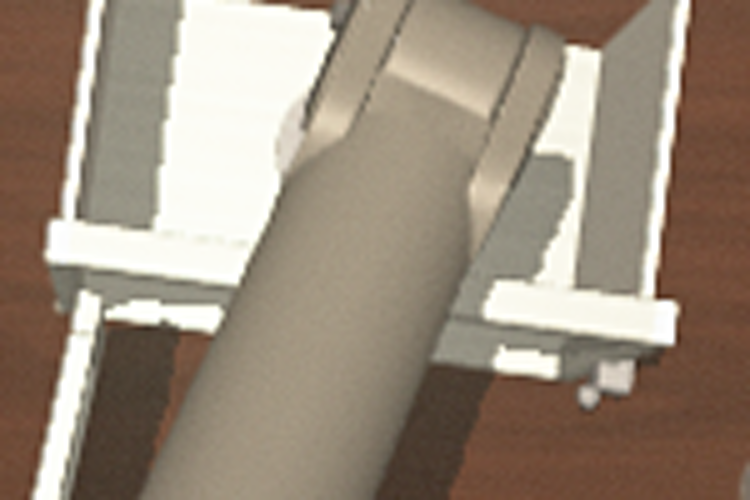

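View pics/scene7.png

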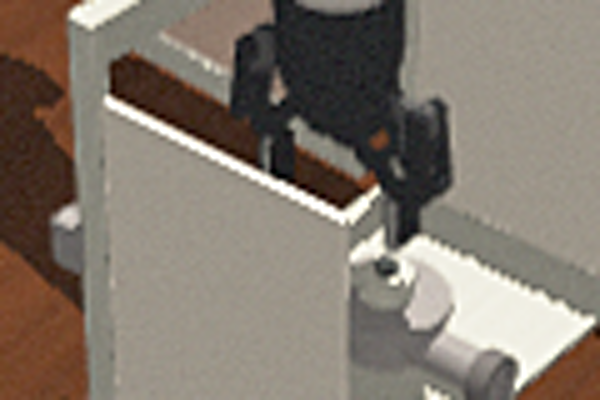

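Resistance has started at the right end, at 2.3 N. I'll push a bit more to confirm it.

Request:
jog_arm(
  moves=[85, -0.006, 0, 0, 0, 85, 0, 0, 0, 0],
)

```text
time: 15.45
ee_pos: [732.2, -84.9, 74.4]
orientation: [[0.102, 0.995, 0.0], [0.995, -0.102, 0.003], [0.003, -0.0, -1.0]]
wrist_force: [1.0, 5.5, 0.5]
gripper_width: 85.1
```

```bash
python3 f.py 4
```

```text
t 15.6 F [0.   5.28 0.39] raw Fy [5.6 5.2 5.  5.3] pos [75.9 -6.1 74.4] tau [ 1.019 -0.081 -0.258]
```

Request:
jog_arm(
  moves=[85, 0.02, 0, 0, 0, 85, 0.01, 0, 0, 0, 85, 0, 0.06, 0, 0, 85, 0, 0.06, 0, 0, 85, -0.07, 0, 0, 0, 85, -0.07, 0, 0, 0, 85, -0.07, 0, 0, 0, 85, 0, 0, 0, 0],
)

```text
time: 16.45
ee_pos: [759.5, -153.1, 75.1]
orientation: [[0.111, 0.994, -0.001], [0.994, -0.111, -0.005], [-0.005, -0.001, -1.0]]
wrist_force: [-1.0, -1.5, -0.6]
gripper_width: 85.2
```

```bash
python3 f.py 2;python3 -c "
from h import *
from workcell import *
d=get_image('top');np.savez('top8.npz',**d)
im=d['image'][120:220,290:440]
cv2.imwrite('pics/top8.png',cv2.resize(im[:,:,::-1],None,fx=5,fy=5,interpolation=2)[:600])
"
```

```text
t 16.5 F [-0.41 -0.66 -0.24] raw Fy [-1.6  0.3] pos [110.3 -69.4  75. ] tau [-0.022  0.009 -0.004]
```

View pics/top8.png

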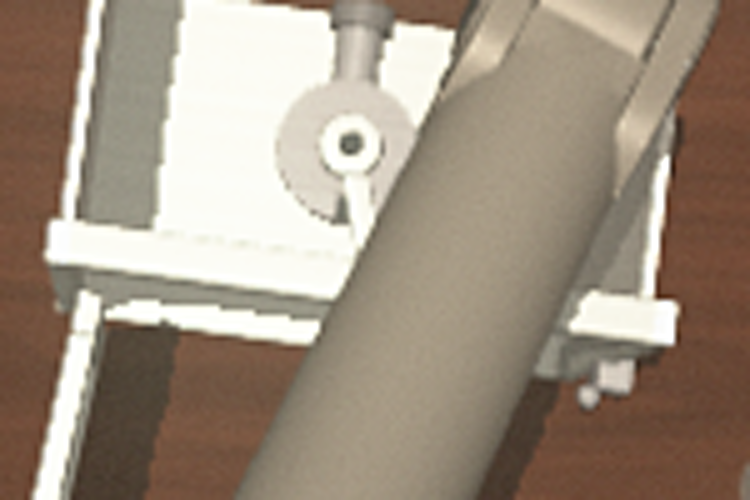

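Request:
jog_arm(
  moves=[85, 0, -0.04, 0, 0, 85, 0, -0.04, 0, 0, 85, 0, -0.04, 0, 0, 85, 0, 0, 0, 0, 85, 0.02, 0, 0, 0, 85, 0.02, 0, 0, 0, 85, 0, 0, 0, 0],
)

```text
time: 17.3
ee_pos: [728.7, -126.3, 74.3]
orientation: [[0.1, 0.995, 0.001], [0.995, -0.1, 0.002], [0.002, 0.0, -1.0]]
wrist_force: [0.3, 0.0, -0.6]
gripper_width: 85.1
```

```bash
python3 f.py 3
```

```text
t 17.4 F [-0.17  0.01 -0.5 ] raw Fy [ 0.1  0.9 -0.9] pos [ 76.4 -48.6  74.3] tau [-0.017  0.024  0.002]
```

Request:
jog_arm(
  moves=[85, 0.01, 0, 0, 0, 85, 0.01, 0, 0, 0, 85, 0.01, 0, 0, 0, 85, 0.01, 0, 0, 0, 85, 0.01, 0, 0, 0, 85, 0.01, 0, 0, 0, 85, 0.01, 0, 0, 0, 85, 0, 0, 0, 0],
)

```text
time: 18.25
ee_pos: [730.0, -107.1, 74.5]
orientation: [[0.102, 0.995, 0.0], [0.995, -0.102, 0.001], [0.001, 0.0, -1.0]]
wrist_force: [-0.3, 0.3, 0.4]
gripper_width: 85.2
```

```bash
python3 f.py 3
```

```text
t 18.35 F [-0.03 -0.17  0.14] raw Fy [ 0.3 -0.7 -0.2] pos [ 75.9 -28.7  74.5] tau [ 0.005  0.004 -0.006]
```

Another 6 mm (2 + 2 + 2) to reach −22.7.

Request:
jog_arm(
  moves=[85, 0.007, 0, 0, 0, 85, 0.007, 0, 0, 0, 85, 0.006, 0, 0, 0, 85, 0, 0, 0, 0, 85, 0, 0, 0, 0],
)

```text
time: 18.9
ee_pos: [730.4, -101.8, 74.5]
orientation: [[0.103, 0.995, 0.0], [0.995, -0.103, 0.0], [0.0, 0.0, -1.0]]
wrist_force: [-0.1, 0.3, 0.3]
gripper_width: 85.1
```

```bash
python3 f.py 3
```

```text
t 19.0 F [ 0.4   0.05 -0.12] raw Fy [ 0.3  0.1 -0.2] pos [ 75.8 -23.3  74.5] tau [-0.038  0.031  0.033]
```

Request:
jog_arm(
  moves=[85, -0.02, 0, 0, 0, 85, -0.05, 0, 0, 0, 85, -0.05, 0, 0, 0, 85, 0, 0.06, 0, 0, 85, 0, 0.06, 0, 0, 85, 0, 0, 0, 0, 85, 0, 0, 0, 0],
)

```text
time: 19.75
ee_pos: [761.7, -143.5, 74.2]
orientation: [[0.104, 0.995, -0.001], [0.995, -0.104, -0.001], [-0.001, -0.001, -1.0]]
wrist_force: [-0.1, -0.1, -0.2]
gripper_width: 85.1
```

```bash
python3 f.py 2;python3 -c "
from h import *
from workcell import *
d=get_image('top');np.savez('top9.npz',**d)
im=d['image'][120:220,290:440]
cv2.imwrite('pics/top9.png',cv2.resize(im[:,:,::-1],None,fx=5,fy=5,interpolation=2)[:600])
"
```

```text
t 19.8 F [-0.17 -0.17  0.28] raw Fy [-0.2 -0.2] pos [111.  -61.2  74.2] tau [ 0.002  0.034 -0.01 ]
```

View pics/top9.png

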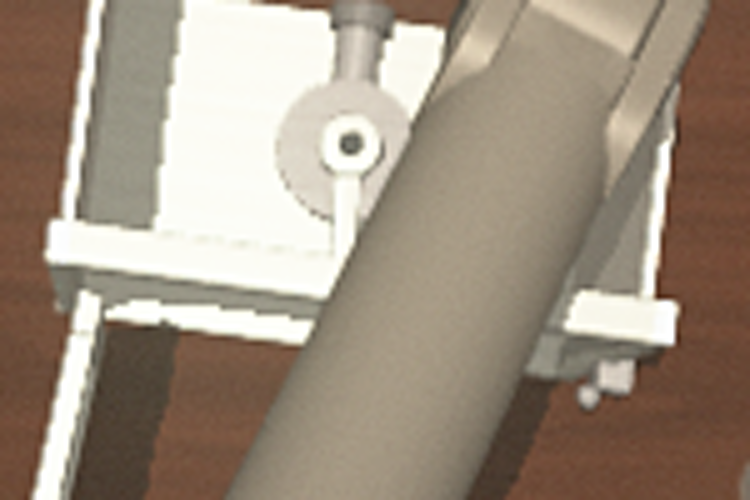

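The lever now points to the middle of the play and has been released. Next I lift out and move over to the left of the open door.

Request:
jog_arm(
  moves=[85, 0, 0, -0.07, 0, 85, 0, 0, -0.12, 0, 85, 0, 0, -0.14, 0, 85, 0, 0, -0.14, 0, 85, 0, 0, -0.14, 0, 85, 0, 0, -0.14, 0, 85, 0, 0, -0.14, 0, 85, 0, 0, -0.1, 0],
)

```text
time: 20.7
ee_pos: [762.0, -142.1, 375.5]
orientation: [[0.103, 0.995, 0.003], [0.995, -0.103, -0.001], [-0.0, 0.003, -1.0]]
wrist_force: [0.4, -0.4, 0.3]
gripper_width: 84.9
```

```bash
python3 -c "
from h import *
st()"
```

```text
t 20.7 G [111.4 -60.  375.5] yaw err -0.0004 zax [ 0.003 -0.001 -1.   ] Fg [ 0.46 -0.38  0.34] w 84.9 q [-0.19  0.68  0.71  0.91 -0.43  1.66  0.25]
```

Request:
jog_arm(
  moves=[85, 0.105, -0.1, 0, 0, 85, 0.105, -0.1, 0, 0, 85, 0.105, -0.1, 0, 0, 85, 0.105, -0.1, 0, 0, 85, 0.105, -0.1, 0, 0, 85, 0.105, -0.1, 0, 0, 85, 0.105, -0.1, 0, 0, 85, 0.105, -0.1, 0, 0],
)

```text
time: 21.5
ee_pos: [547.6, 134.4, 371.4]
orientation: [[0.103, 0.995, -0.0], [0.995, -0.103, 0.001], [0.001, -0.001, -1.0]]
wrist_force: [0.5, 1.5, 0.4]
gripper_width: 84.9
```

Request:
jog_arm(
  moves=[85, 0.105, -0.1, 0, 0, 85, 0.105, -0.1, 0, 0, 85, 0, 0, 0, 1, 85, 0, 0, 0, 1, 85, 0, 0, 0, 1, 85, 0, 0, 0, 1, 85, 0, 0, 0, 1, 85, 0, 0, 0, 1],
)

```text
time: 22.3
ee_pos: [495.7, 201.8, 371.4]
orientation: [[0.65, 0.76, -0.001], [0.76, -0.65, 0.001], [0.0, -0.001, -1.0]]
wrist_force: [-0.5, -0.1, -1.1]
gripper_width: 85.0
```

Request:
jog_arm(
  moves=[85, 0, 0, 0, 1, 85, 0, 0, 0, 1, 85, 0, 0, 0, 1, 85, 0, 0, 0, 1, 85, 0, 0, 0, 1, 85, 0, 0, 0, 1, 85, 0, 0, 0, 1, 85, 0, 0, 0, 1],
)

```text
time: 23.1
ee_pos: [495.8, 201.7, 371.3]
orientation: [[0.998, 0.063, -0.001], [0.063, -0.998, 0.001], [-0.001, -0.001, -1.0]]
wrist_force: [-0.0, 0.5, 0.2]
gripper_width: 84.9
```

```bash
python3 -c "
from h import *
st()
from workcell import *
for n in('scene','top'):
    d=get_image(n); np.savez(n+'10.npz',**d); cv2.imwrite('pics/'+n+'10.png',d['image'][:,:,::-1])
im=d['image'][90:300,230:440,::-1]; cv2.imwrite('pics/z10.png',cv2.resize(im,None,fx=2.8,fy=2.8,interpolation=2))
"
```

```text
t 23.1 G [-188.6  254.8  371.3] yaw err -1.4048 zax [-0.001  0.001 -1.   ] Fg [-0.09  0.47  0.19] w 84.9 q [-1.21  0.15  0.85  1.6  -0.12  1.44 -1.85]
```

View pics/scene10.png

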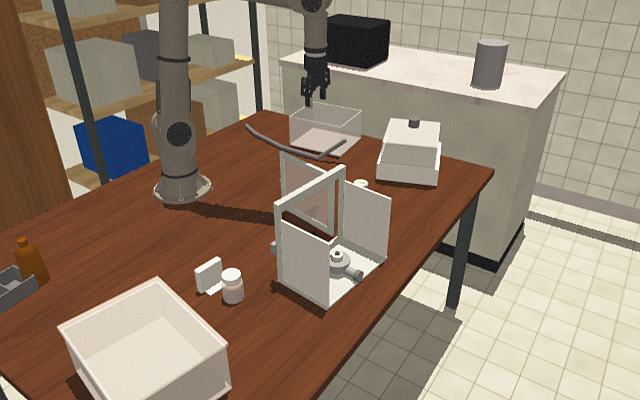

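View pics/z10.png

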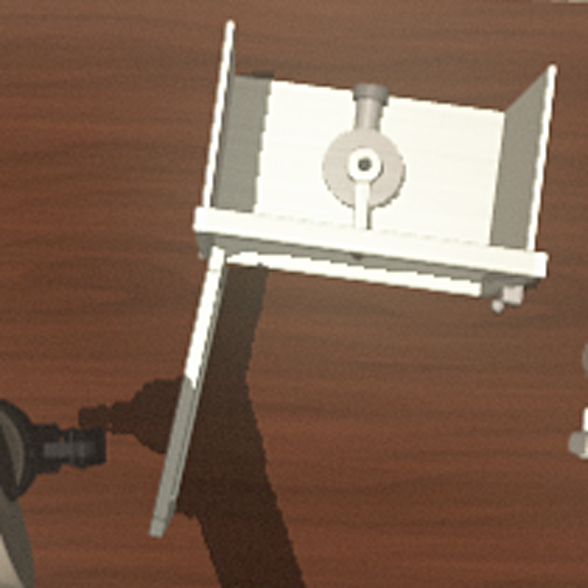

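```bash
python3 - <<'E'
from h import *
d=load("top10.npz")
img=d["image"].astype(int).sum(-1)
# bar centre at rows: bright between darker disc
for v in (159,162,165,168): 
    u=np.arange(345,375); row=img[v,345:375]; print(v,row.tolist())
f=lambda a,b,h:G(ray(d,230+a/2.8,90+b/2.8,h))
print(f(364,164,70),f(361,200,60),f(361,222,60),f(356,256,108))
P=cloud(d);V,U=np.mgrid[0:400,0:640];m=(U>270)&(U<320)&(V>182)&(V<290)&(P[...,2]>220)&(P[...,2]<255);r=cv2.minAreaRect(P[m][:,:2].astype(np.float32));print(r)
E
```

```text
159 [748, 751, 755, 732, 596, 655, 655, 655, 653, 649, 635, 627, 757, 753, 744, 738, 726, 627, 634, 635, 632, 632, 636, 632, 598, 454, 421, 540, 756, 744]
162 [748, 749, 749, 750, 752, 754, 714, 457, 527, 623, 633, 613, 763, 752, 742, 729, 608, 650, 657, 641, 545, 504, 457, 421, 547, 759, 753, 749, 745, 746]
165 [751, 752, 751, 750, 750, 749, 750, 753, 752, 759, 750, 653, 763, 751, 744, 731, 496, 512, 736, 760, 758, 756, 755, 749, 748, 746, 746, 747, 745, 745]
168 [755, 753, 752, 751, 750, 749, 749, 749, 749, 749, 741, 680, 759, 748, 748, 743, 390, 557, 761, 749, 746, 745, 746, 746, 748, 746, 748, 746, 745, 745]
[105.1  -0.2  70. ] [71.2 -2.6 60. ] [49.7 -5.4 60. ] [ 11.2  -1.4 108. ]
((533.2145385742188, 78.44651794433594), (12.08682918548584, 237.83607482910156), 79.3411865234375)
```

Request:
jog_arm(
  moves=[85, 0, 0, 0.1, 1, 85, 0, 0, 0.14, 1, 85, 0, 0, 0.14, 0.5, 85, 0, 0, 0.14, 0, 85, 0, 0, 0.14, 0, 85, 0, 0, 0.14, 0, 85, 0, 0, 0.13, 0, 85, 0, 0, 0, 0],
)

```text
time: 24.0
ee_pos: [491.9, 200.8, 88.1]
orientation: [[0.984, -0.179, -0.009], [-0.179, -0.984, -0.005], [-0.008, 0.007, -1.0]]
wrist_force: [-0.8, -0.0, -0.4]
gripper_width: 84.7
```

```bash
python3 -c "
from h import *
st()
from workcell import *
for n in('scene','top'):
    d=get_image(n); np.savez(n+'11.npz',**d)
im=d['image'][150:350,200:440,::-1]; cv2.imwrite('pics/z11.png',cv2.resize(im,None,fx=2.8,fy=2.8,interpolation=2))
"
```

```text
t 24.0 G [-192.5  253.4   88.1] yaw err -1.6486 zax [-0.009 -0.005 -1.   ] Fg [-0.79 -0.11 -0.37] w 84.7 q [-1.07  0.45  0.76  1.97 -0.39  0.89 -1.86]
```

View pics/z11.png

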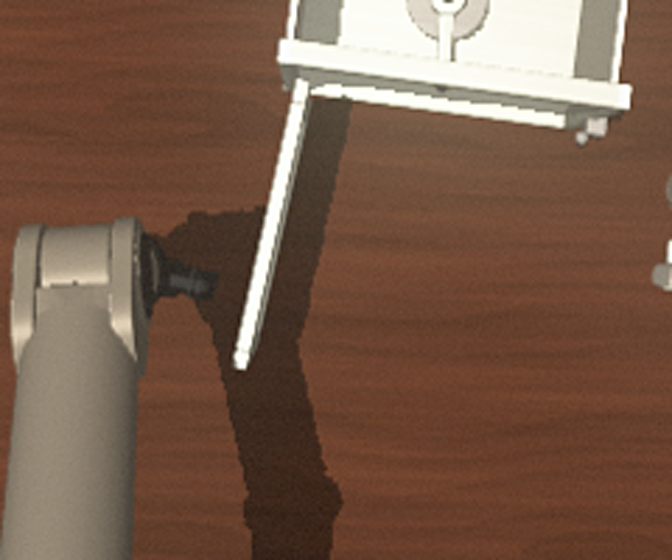

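```bash
python3 - <<'E'
from h import *
for n in("top6","top8","top9","top10"):
    d=load(n+".npz"); im=d["image"].astype(int).sum(-1)
    for v in(161,163,165,167): print(n,v,im[v,348:372].tolist())
d=load("top10.npz")
for v in(161,165): print([ (u,G(ray(d,u,v,60)).tolist()) for u in(352,358,362)])
E
```

```text
top6 161 [331, 329, 297, 278, 308, 378, 450, 420, 426, 419, 317, 219, 300, 355, 343, 352, 342, 347, 347, 368, 405, 422, 436, 427]
top6 163 [330, 299, 279, 295, 361, 440, 427, 433, 425, 350, 209, 224, 299, 320, 335, 355, 405, 385, 405, 437, 434, 433, 434, 430]
top6 165 [311, 285, 286, 360, 417, 433, 419, 419, 411, 382, 436, 439, 432, 441, 436, 437, 439, 434, 437, 435, 433, 432, 429, 436]
top6 167 [304, 283, 301, 399, 440, 429, 420, 422, 401, 436, 431, 424, 432, 434, 426, 440, 426, 428, 429, 432, 427, 435, 437, 415]
top8 161 [753, 753, 696, 647, 623, 664, 655, 651, 640, 454, 329, 506, 765, 754, 745, 736, 693, 620, 427, 325, 358, 375, 386, 403]
top8 163 [749, 749, 752, 751, 701, 684, 449, 508, 485, 360, 325, 436, 742, 759, 746, 747, 747, 372, 328, 362, 376, 386, 399, 410]
top8 165 [749, 750, 751, 752, 750, 752, 757, 757, 713, 716, 719, 702, 670, 764, 757, 745, 510, 324, 362, 370, 398, 401, 410, 422]
top8 167 [748, 749, 749, 748, 748, 748, 749, 750, 750, 752, 752, 744, 686, 760, 760, 524, 319, 361, 378, 388, 397, 413, 409, 418]
top9 161 [753, 753, 696, 639, 603, 659, 656, 634, 635, 761, 
[... 448 characters left out ...]
, 429, 429]
top10 161 [753, 752, 693, 645, 610, 660, 652, 635, 635, 761, 754, 741, 732, 666, 649, 642, 644, 649, 653, 542, 450, 503, 717, 725]
top10 163 [747, 749, 752, 754, 703, 676, 457, 477, 541, 764, 752, 745, 733, 559, 552, 518, 519, 420, 389, 510, 712, 719, 753, 747]
top10 165 [750, 750, 749, 750, 753, 752, 759, 750, 653, 763, 751, 744, 731, 496, 512, 736, 760, 758, 756, 755, 749, 748, 746, 746]
top10 167 [749, 749, 749, 746, 748, 749, 750, 739, 659, 759, 748, 748, 747, 410, 561, 762, 752, 749, 748, 748, 746, 748, 748, 745]
[(352, [69.7, 16.4, 60.0]), (358, [72.0, 0.1, 60.0]), (362, [73.5, -10.8, 60.0])]
[(352, [58.8, 15.0, 60.0]), (358, [61.1, -1.4, 60.0]), (362, [62.6, -12.2, 60.0])]
```

```bash
cat > dr.py <<'E'
from h import *
s=st(); R=np.array(s["orientation"]); p=np.array(s["ee_pos"]); H=np.array([661.2,54.2,p[2]])
r=R.T@(H-p); th=-(np.arctan2(R[1,1],R[0,1])+.1026)
print("hinge in tool",r.round(1),"yaw-theta",th.round(4),"plane dist (y)",r[1].round(1),"r",r[0].round(1))
# rotating the tool about hinge by dphi closing: tool turn -dphi
for dphi in (0.05,0.08,0.1):
    c,sn=np.cos(dphi),np.sin(dphi)  # world ccw = tool frame rotation by -dphi about tool z
    M=np.array([[c,sn],[-sn,c]]); q=r[:2]-M@r[:2]
    print(dphi,"shift mm",q.round(2),"units",(q/300).round(4),"turn",-dphi*10)
E
python3 dr.py
```

```text
t 24.1 G [-188.   255.3   93.1] yaw err -1.6496 zax [-0. -0. -1.] Fg [0.86 0.04 0.36] w 84.9 q [-1.07  0.44  0.76  1.96 -0.39  0.89 -1.86]
hinge in tool [188.7 115.8   0. ] yaw-theta 1.6496 plane dist (y) 115.8 r 188.7
0.05 shift mm [-5.55  9.57] units [-0.0185  0.0319] turn -0.5
0.08 shift mm [-8.65 15.45] units [-0.0288  0.0515] turn -0.8
0.1 shift mm [-10.62  19.41] units [-0.0354  0.0647] turn -1.0
```

Request:
jog_arm(
  moves=[85, 0, 0.05, 0, 0, 85, 0, 0.05, 0, 0, 85, -0.02, 0.051, 0, -0.8, 85, -0.02, 0.051, 0, -0.8, 85, -0.02, 0.051, 0, -0.8, 85, -0.02, 0.051, 0, -0.8, 85, -0.02, 0.051, 0, -0.8, 85, -0.02, 0.051, 0, -0.8],
)

```text
time: 24.9
ee_pos: [456.9, 79.7, 93.9]
orientation: [[0.955, 0.295, 0.002], [0.295, -0.955, 0.002], [0.002, -0.001, -1.0]]
wrist_force: [0.1, 0.2, -0.3]
gripper_width: 84.8
```

```bash
python3 dr.py; python3 -c "
from h import *
from workcell import *
for n in('scene','top'):
    d=get_image(n); np.savez(n+'12.npz',**d)
    if n=='scene': cv2.imwrite('pics/s12.png',d['image'][:,:,::-1])
im=d['image'][150:350,200:440,::-1]; cv2.imwrite('pics/z12.png',cv2.resize(im,None,fx=2.8,fy=2.8,interpolation=2))
"
```

```text
t 24.9 G [-214.8  129.4   93.9] yaw err -1.1683 zax [ 0.002  0.002 -1.   ] Fg [ 0.04  0.18 -0.31] w 84.8 q [-0.88  0.28  0.72  2.12 -0.26  0.82 -1.28]
hinge in tool [187.7  84.7   0.4] yaw-theta 1.1683 plane dist (y) 84.7 r 187.7
0.05 shift mm [-4.    9.49] units [-0.0133  0.0316] turn -0.5
0.08 shift mm [-6.17 15.27] units [-0.0206  0.0509] turn -0.8
0.1 shift mm [-7.52 19.16] units [-0.0251  0.0639] turn -1.0
```

View pics/z12.png

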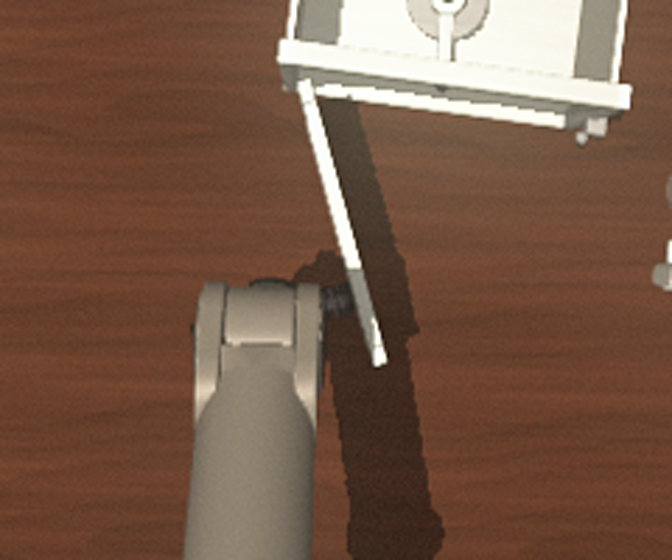

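View pics/s12.png

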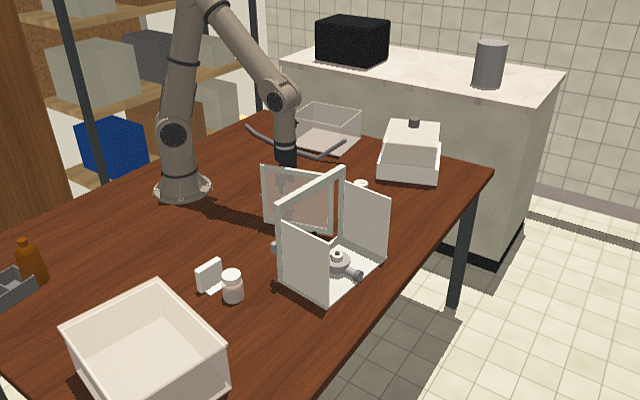

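Request:
jog_arm(
  moves=[85, -0.02, 0.051, 0, -0.8, 85, -0.02, 0.051, 0, -0.8, 85, -0.02, 0.051, 0, -0.8, 85, -0.02, 0.051, 0, -0.8, 85, -0.02, 0.051, 0, -0.8, 85, -0.02, 0.051, 0, -0.8],
)

```text
time: 25.6
ee_pos: [469.4, -15.9, 93.3]
orientation: [[0.711, 0.703, 0.001], [0.703, -0.711, 0.001], [0.002, 0.0, -1.0]]
wrist_force: [-0.3, -0.4, -0.1]
gripper_width: 84.9
```

```bash
python3 dr.py
```

```text
t 25.6 G [-192.6   35.6   93.3] yaw err -0.6889 zax [ 0.001  0.001 -1.   ] Fg [-0.29 -0.42 -0.13] w 84.9 q [-0.61  0.28  0.64  2.11 -0.23  0.82 -0.62]
hinge in tool [185.8  84.9   0.3] yaw-theta 0.6889 plane dist (y) 84.9 r 185.8
0.05 shift mm [-4.01  9.39] units [-0.0134  0.0313] turn -0.5
0.08 shift mm [-6.19 15.12] units [-0.0206  0.0504] turn -0.8
0.1 shift mm [-7.55 18.97] units [-0.0252  0.0632] turn -1.0
```

Now slower, at 0.05 rad per row, heading for about 0.3 rad.

Request:
jog_arm(
  moves=[85, -0.013, 0.031, 0, -0.5, 85, -0.013, 0.031, 0, -0.5, 85, -0.013, 0.031, 0, -0.5, 85, -0.013, 0.031, 0, -0.5, 85, -0.013, 0.031, 0, -0.5, 85, -0.013, 0.031, 0, -0.5, 85, -0.013, 0.031, 0, -0.5, 85, -0.013, 0.031, 0, -0.5],
)

```text
time: 26.4
ee_pos: [511.9, -83.9, 93.3]
orientation: [[0.383, 0.924, 0.001], [0.924, -0.383, 0.0], [0.001, 0.001, -1.0]]
wrist_force: [-1.1, 0.5, 0.2]
gripper_width: 85.0
```

```bash
python3 dr.py; python3 -c "
from h import *
from workcell import *
for n in('scene','top'):
    d=get_image(n); np.savez(n+'13.npz',**d)
    if n=='scene': cv2.imwrite('pics/s13.png',d['image'][:,:,::-1])
im=d['image'][110:310,270:510,::-1]; cv2.imwrite('pics/z13.png',cv2.resize(im,None,fx=2.8,fy=2.8,interpolation=2))
"
```

```text
t 26.4 G [-143.3  -27.7   93.3] yaw err -0.2903 zax [ 0.001  0.    -1.   ] Fg [-1.14  0.38  0.21] w 85.0 q [-0.38  0.36  0.55  2.   -0.25  0.85 -0.08]
hinge in tool [184.8  85.    0.3] yaw-theta 0.2903 plane dist (y) 85.0 r 184.8
0.05 shift mm [-4.02  9.34] units [-0.0134  0.0311] turn -0.5
0.08 shift mm [-6.2  15.04] units [-0.0207  0.0501] turn -0.8
0.1 shift mm [-7.56 18.87] units [-0.0252  0.0629] turn -1.0
```

View pics/z13.png

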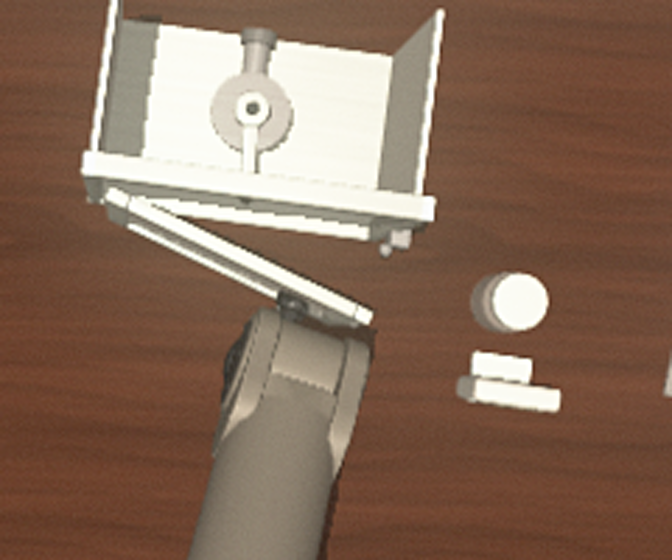

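View pics/s13.png

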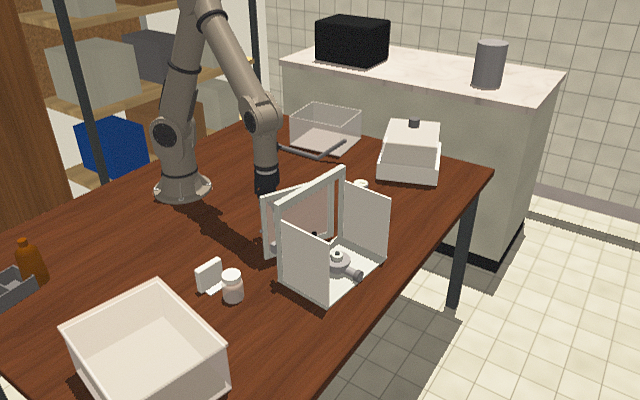

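Request:
jog_arm(
  moves=[85, -0.008, 0.019, 0, -0.3, 85, -0.008, 0.019, 0, -0.3, 85, -0.008, 0.019, 0, -0.3, 85, -0.008, 0.019, 0, -0.3, 85, -0.008, 0.019, 0, -0.3, 85, -0.008, 0.019, 0, -0.3, 85, 0, 0, 0, 0],
)

```text
time: 27.2
ee_pos: [539.8, -108.0, 93.0]
orientation: [[0.213, 0.977, 0.001], [0.977, -0.213, -0.0], [0.0, 0.001, -1.0]]
wrist_force: [0.4, 0.6, 0.3]
gripper_width: 84.9
```

```bash
python3 dr.py; python3 f.py 3
```

```text
t 27.2 G [-113.2  -48.7   93. ] yaw err -0.1124 zax [ 0.001 -0.    -1.   ] Fg [0.32 0.61 0.3 ] w 84.9 q [-0.29  0.4   0.51  1.92 -0.25  0.87  0.13]
hinge in tool [184.3  84.    0.2] yaw-theta 0.1124 plane dist (y) 84.0 r 184.3
0.05 shift mm [-3.97  9.32] units [-0.0132  0.0311] turn -0.5
0.08 shift mm [-6.12 15.  ] units [-0.0204  0.05  ] turn -0.8
0.1 shift mm [-7.47 18.82] units [-0.0249  0.0627] turn -1.0
t 27.3 F [-0.09  0.28  0.5 ] raw Fy [ 0.6 -0.5  0.7] pos [-113.6  -48.5   92.9] tau [-0.002  0.012  0.026]
```

Request:
jog_arm(
  moves=[85, -0.005, 0.0125, 0, -0.2, 85, -0.005, 0.0125, 0, -0.2, 85, -0.005, 0.0125, 0, -0.2, 85, 0, 0, 0, 0],
)

```text
time: 27.75
ee_pos: [550.1, -115.0, 92.6]
orientation: [[0.152, 0.988, 0.001], [0.988, -0.152, -0.0], [-0.0, 0.001, -1.0]]
wrist_force: [0.3, -0.6, 0.4]
gripper_width: 85.2
```

```bash
python3 dr.py|head -2; python3 f.py 3
```

```text
t 27.75 G [-102.1  -54.7   92.6] yaw err -0.0503 zax [ 0.001 -0.    -1.   ] Fg [ 0.33 -0.54  0.4 ] w 85.2 q [-0.26  0.42  0.49  1.9  -0.25  0.88  0.2 ]
hinge in tool [184.2  84.    0. ] yaw-theta 0.0503 plane dist (y) 84.0 r 184.2
t 27.85 F [0.01 0.11 0.48] raw Fy [-0.5  0.6  0.3] pos [-102.5  -54.6   92.5] tau [-0.025 -0.002 -0.022]
```

Request:
jog_arm(
  moves=[85, -0.005, 0.0125, 0, -0.2, 85, -0.005, 0.0125, 0, -0.2, 85, 0, 0, 0, 0],
)

```text
time: 28.2
ee_pos: [556.0, -118.7, 92.3]
orientation: [[0.112, 0.994, -0.002], [0.994, -0.112, 0.0], [0.0, -0.002, -1.0]]
wrist_force: [-2.6, 0.2, 0.4]
gripper_width: 85.2
```

```bash
python3 dr.py|head -2; python3 f.py 3
```

```text
t 28.2 G [-96.  -57.7  92.3] yaw err -0.01 zax [-0.002  0.    -1.   ] Fg [-2.61 -0.11  0.36] w 85.2 q [-0.24  0.43  0.48  1.88 -0.25  0.89  0.25]
hinge in tool [ 1.836e+02  8.510e+01 -1.000e-01] yaw-theta 0.01 plane dist (y) 85.1 r 183.6
t 28.3 F [-2.66 -0.08  0.18] raw Fy [-0.1  0.6 -0.7] pos [-96.  -57.7  92.2] tau [0.073 0.305 0.009]
```

Request:
jog_arm(
  moves=[85, 0, 0.008, 0, -0.1, 85, 0, 0.008, 0, 0, 85, 0, 0, 0, 0],
)

```text
time: 28.65
ee_pos: [562.3, -119.1, 92.6]
orientation: [[0.103, 0.995, 0.002], [0.995, -0.103, -0.0], [-0.0, 0.002, -1.0]]
wrist_force: [0.1, 0.2, 0.2]
gripper_width: 85.1
```

```bash
python3 f.py 3
```

```text
t 28.75 F [0.14 0.08 0.1 ] raw Fy [ 0.2  0.4 -0.4] pos [-89.4 -57.4  92.8] tau [-0.017 -0.038  0.036]
```

Request:
jog_arm(
  moves=[85, 0, 0.008, 0, 0, 85, 0, 0.008, 0, 0, 85, 0, 0, 0, 0],
)

```text
time: 29.1
ee_pos: [566.8, -119.5, 92.6]
orientation: [[0.102, 0.995, 0.001], [0.995, -0.102, -0.0], [0.0, 0.001, -1.0]]
wrist_force: [-0.1, 0.2, -0.6]
gripper_width: 84.8
```

```bash
python3 f.py 3;  python3 -c "
from h import *
from workcell import *
d=get_image('top'); np.savez('top14.npz',**d)
im=d['image'][110:310,270:510,::-1]; cv2.imwrite('pics/z14.png',cv2.resize(im,None,fx=2.8,fy=2.8,interpolation=2))
"
```

```text
t 29.2 F [ 0.26 -0.1  -0.09] raw Fy [ 0.2 -0.5  0. ] pos [-85.4 -57.5  92.6] tau [-0.012 -0.016 -0.018]
```

View pics/z14.png

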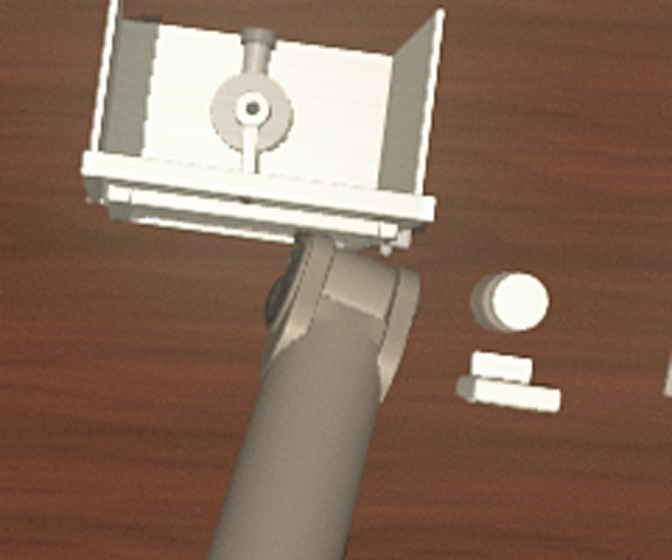

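Request:
jog_arm(
  moves=[85, 0, 0.008, 0, 0, 85, 0, 0, 0, 0],
)

```text
time: 29.5
ee_pos: [567.2, -119.8, 92.1]
orientation: [[0.103, 0.995, -0.003], [0.995, -0.103, 0.001], [0.0, -0.003, -1.0]]
wrist_force: [-2.8, 0.3, 1.8]
gripper_width: 85.0
```

```bash
python3 f.py 3
```

```text
t 29.6 F [-3.65  0.23  1.12] raw Fy [0.  0.2 0.5] pos [-84.7 -57.6  92.1] tau [0.047 0.525 0.005]
```

Request:
jog_arm(
  moves=[85, 0, 0.008, 0, 0, 85, 0, 0, 0, 0],
)

```text
time: 29.85
ee_pos: [567.0, -119.8, 91.4]
orientation: [[0.103, 0.995, -0.008], [0.995, -0.103, 0.002], [0.001, -0.008, -1.0]]
wrist_force: [-9.3, 1.5, 2.4]
gripper_width: 84.9
```

```bash
python3 f.py 3
```

```text
t 29.95 F [-9.59  0.56  2.4 ] raw Fy [0.6 0.3 0.8] pos [-84.9 -57.7  91.4] tau [ 0.18   1.343 -0.013]
```

The door is against its firm stop: 9.6 N with no further travel. Now I retreat.

Request:
jog_arm(
  moves=[85, 0, -0.03, 0, 0, 85, 0, -0.08, 0, 0, 85, 0, -0.1, 0, 0, 85, 0, -0.1, -0.05, 0, 85, 0, 0, -0.14, 0, 85, 0, 0, -0.14, 0, 85, 0, 0, -0.14, 0, 85, 0, 0, -0.14, 0],
)

```text
time: 30.8
ee_pos: [478.9, -110.6, 277.9]
orientation: [[0.103, 0.995, 0.004], [0.995, -0.103, 0.0], [0.001, 0.004, -1.0]]
wrist_force: [0.8, -0.5, -0.1]
gripper_width: 85.2
```

Request:
jog_arm(
  moves=[85, 0.1, 0, -0.1, 0, 85, 0.1, 0, 0, 0, 85, 0.1, 0, 0, 0, 85, 0, 0, 0, 0, 85, 0, 0, 0, 0, 85, 0, 0, 0, 0],
)

```text
time: 31.4
ee_pos: [487.7, -22.2, 305.7]
orientation: [[0.104, 0.995, 0.001], [0.995, -0.104, -0.0], [-0.0, 0.001, -1.0]]
wrist_force: [0.3, -0.9, 0.5]
gripper_width: 85.2
```

```bash
python3 f.py 1; python3 - <<'E'
from h import *
from workcell import *
for n in('scene','top'):
    d=get_image(n); np.savez(n+'15.npz',**d)
    im=d['image'][90:300,270:480,::-1] if n=='top' else d['image'][140:320,180:400,::-1]
    cv2.imwrite(f'pics/{n}15.png',cv2.resize(im,None,fx=2.8,fy=2.8,interpolation=2))
P=cloud(d);im=d["image"].astype(int).sum(-1)
V,U=np.mgrid[0:400,0:640]
m=(U>285)&(U<430)&(V>165)&(V<215)&(P[...,2]>228)&(P[...,2]<246)
r=cv2.minAreaRect(P[m][:,:2].astype(np.float32)); print("door top",r, "rail angle 84.13")
for c in [(670,62)]: pass
for v in(161,163,165,167): print(v,im[v,348:372].tolist())
box=lambda a,b,c,e:(U>=a)&(U<b)&(V>=c)&(V<e)
for n,mm in(("gauge",box(170,200,200,240)&(P[...,2]>12)),("jar",box(435,470,200,232)&(P[...,2]>40)),("timer",box(430,475,233,262)&(P[...,2]>10))): print(n,np.round(cv2.minAreaRect(P[mm][:,:2].astype(np.float32))[0],1))
E
```

```text
t 31.4 F [ 0.36 -0.87  0.54] raw Fy [-0.9] pos [-173.8   31.2  305.7] tau [-0.044  0.008 -0.016]
door top ((653.2078857421875, -74.87229919433594), (66.60863494873047, 293.25860595703125), 5.340258598327637) rail angle 84.13
161 [753, 753, 694, 645, 613, 661, 652, 638, 635, 761, 753, 742, 732, 659, 645, 641, 647, 644, 656, 539, 452, 503, 722, 723]
163 [749, 749, 752, 751, 703, 681, 449, 480, 540, 764, 752, 744, 735, 558, 547, 520, 520, 435, 386, 510, 718, 719, 752, 745]
165 [750, 750, 749, 751, 751, 752, 756, 747, 650, 763, 752, 748, 736, 490, 514, 734, 761, 758, 755, 752, 749, 749, 748, 746]
167 [748, 748, 747, 748, 748, 749, 752, 742, 658, 762, 749, 746, 745, 411, 553, 762, 753, 749, 748, 747, 747, 747, 746, 746]
gauge [558.1 394.7]
jar [ 583.8 -341.2]
timer [ 506.9 -358.2]
```

View pics/top15.png

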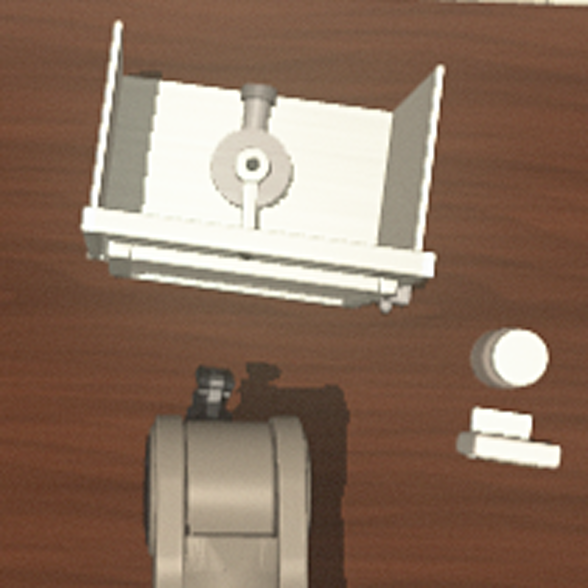

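View pics/scene15.png

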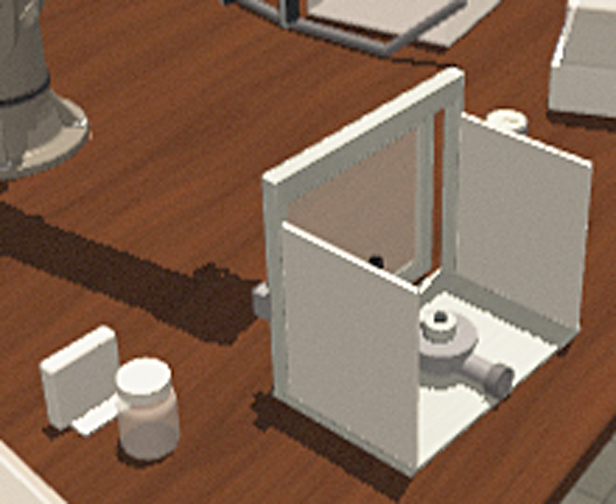

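```bash
python3 - <<'E'
from h import *
a=load("top0.npz")["image"].astype(int);b=load("top15.npz")["image"].astype(int)
for n,(u0,u1,v0,v1) in dict(gauge=(165,205,195,240),jar=(435,472,200,234),timer=(428,476,234,262)).items(): print(n,np.abs(a-b)[v0:v1,u0:u1].mean().round(2),np.abs(a-b)[v0:v1,u0:u1].max())
from workcell import job_done
print(job_done())
E
```

```text
gauge 1.96 12
jar 1.71 11
timer 1.73 11
the job is handed in; nothing more can be done
None
```

The lever is back near the middle of its free play and released. The door is shut on its catch, and I handed the job in at about 31.5 s. No verdict was reported.

**How I did it:** The moves can't tilt the tool, so I could not lean it as suggested. I lowered the upright, open gripper into the guard behind the rail and used the front finger beside the knob.

**Lever:** I pushed the knob left until the shaft resisted (5.8 N), then right (5.3 N). I then set it back to the middle and let go. From the contact positions the play is about ±0.25 rad.

**Door:** I pushed it shut slowly, at 0.8 rad/s or less. It snapped onto its catch, and a further push met a firm stop (9.6 N with no movement). The arm then backed away clear of everything.

**Last checks:**
- **Lever position:** the contact positions put the lever within about 0.01 rad of the middle. The top camera put it about 0.03 rad to the right of that. Both are inside the 0.07 rad allowed.
- **Shaft disc:** it did not visibly turn, but the pointer was partly hidden. I can only say it moved under about 3 mm.
- **Door:** in the top view it lies parallel to the rail.
- **Loose items:** the pictures around the gauge, jar and timer are unchanged from the start, apart from noise. The depth-based centres for the gauge and timer shifted by 7 to 10 mm; I put that down to depth noise because the pictures match.

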